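# Start a wax melt: load the pot, slide it onto the melt ring, click the timer

## Task

Get a wax melt going: with the pot still on the white rest ring of the hotplate, take off its lid, put every wax block on the bench into the pot (there are three to five of them), and put the lid back on properly. Then slide the pot along the glass by its handle, without lifting or tipping it, until it stands inside the red melt ring. Only then turn the timer knob clockwise from off, one click for each block in the pot, and leave the tape, the vase and the carving tool where they are.

Things in the scene. Friction and masses are not known exactly. Their poses are not given: they have to be found in the camera images.
- plate: Fixed countertop hotplate, 320 (its x) x 420 (its y) x 55 mm high: steel case, flat black glass top, place and yaw vary. Origin: centre of its underside, on the bench. The front 75 mm (its -x side, towards the robot) is an aluminium control strip flush with the glass, with the timer knob in its middle.
- rest_ring (a point): Centre of the plain white ring on the glass (the unheated rest position, ring radius 88 mm), on the glass surface, 55 mm above the bench; 50 mm back and 100 mm left (+y) of the plate's centre in the plate's axes.
- melt_ring (a point): Centre of the red ring on the glass (the heated position, ring radius 88 mm, smaller dark red rings inside it), on the glass surface; 200 mm to the right (plate -y) of the rest ring.
- pot: Loose red enamelled pot with a stick handle, about 0.45 to 0.7 kg empty, starting on the rest ring with its lid on. Outer radius 70 mm, wall 4 mm (132 mm clear inside), 94 mm high; inner floor (old set wax) 14 mm above its underside. Origin: centre of its underside; z up; handle along its -x. Slides on the glass at roughly 3 to 9 N.
- pot_handle (a point): Point to grip on the pot's handle, on its centre line, 130 mm from the pot's axis (pot's -x, roughly towards the robot) and 70 mm above its underside. The handle is a straight level black bar 20 mm wide, 14 mm high, running from the wall to 180 mm from the axis; pinch it across its width from above.
- lid: Loose round red lid, 0.13 kg: disc of radius 73 mm, 4 mm thick, with a steel lip of radius 60 mm standing 5 mm below it. Origin: centre of the lip's underside; z up through the knob; disc top at 9 mm. Seated, its origin is 89 mm above the pot's underside, lip inside the rim (6 mm play). The bench right of the hotplate, about x 0.47 y -0.40, is kept clear to lay it on.
- lid_knob (a point): Middle of the lid's black knob, a cylinder 26 mm in diameter and 25 mm tall, on the lid's axis, 22 mm above the lid's origin (12 mm below the knob's top).
- wax1: Loose orange wax block, 46 (its x) x 28 (its y) x 20 mm (z), about 30 g, on the bench to the left of the hotplate; may be absent. Origin: centre of its underside. It may lie in the pot in any attitude as long as the lid closes.
- wax2: Loose orange wax block, 46 (its x) x 28 (its y) x 20 mm (z), about 30 g, on the bench to the left of the hotplate; may be absent. Origin: centre of its underside. It may lie in the pot in any attitude as long as the lid closes.
- wax3: Loose orange wax block, 46 (its x) x 28 (its y) x 20 mm (z), about 30 g, on the bench to the left of the hotplate; may be absent. Origin: centre of its underside. It may lie in the pot in any attitude as long as the lid closes.
- wax4: Loose orange wax block, 46 (its x) x 28 (its y) x 20 mm (z), about 30 g, on the bench to the left of the hotplate; may be absent. Origin: centre of its underside. It may lie in the pot in any attitude as long as the lid closes.
- wax5: Loose orange wax block, 46 (its x) x 28 (its y) x 20 mm (z), about 30 g, on the bench to the left of the hotplate; may be absent. Origin: centre of its underside. It may lie in the pot in any attitude as long as the lid closes.
- timer (a joint): Timer knob angle in rad: 0 at off (where it starts), growing as it turns clockwise seen from above; stops just below 0 and just above 6 clicks. One click every 30 degrees (0.5236 rad): clicks 3, 4, 5 rest at 1.57, 2.09, 2.62. Let go, the knob falls into the nearest click; about 0.07 N m turns it over a click.
- timer_grip (a point): On the knob's vertical axis, 87 mm above the bench, where to grip. The knob is a black bar grip 42 x 14 mm, top 95 mm above the bench, on a disc of radius 22 mm whose top is at 65 mm. The bar lies along this point's x, which points to its white line; at off that is the plate's +x (black off mark). Red bars on the strip mark clicks 1 to 6.
- tape: Bystander: roll of yellow tape lying flat, radius 45 mm, 30 mm high, origin under its centre. Leave it alone.
- vase: Bystander: small golden wax vase, 100 mm tall, radius 33 mm, origin under its centre. Leave it alone.
- carver: Bystander: wooden-handled wax-carving tool with a steel shaft, 190 mm long, lying on the bench beyond the wax blocks. Leave it alone.
Mind the look-alikes: they are no part of the job. What is shaped like the wax5 but black or purple is not meant. Leave any grey look-alike of the wax2 alone.

How it is judged:
On the way, in this order (a step that is already met when the one before it is completed fails the run):
1. every wax block present is in the pot, the pot still on the rest side, clear of the melt ring (horizontal distance between each of wax1, wax2, wax3, wax4, wax5 and pot below 0.068 m and z of wax1 in the frame of pot between 0.005 and 0.088 m and z of wax2 in the frame of pot between 0.005 and 0.088 m and z of wax3 in the frame of pot between 0.005 and 0.088 m and z of wax4 in the frame of pot between 0.005 and 0.088 m and z of wax5 in the frame of pot between 0.005 and 0.088 m and horizontal distance between pot and melt_ring above 0.1 m), for 0.2 s.
2. the lid is back on the pot, still clear of the melt ring (all of step 1 and horizontal distance between lid and pot below 0.01 m and z of lid in the frame of pot between 0.084 and 0.093 m and angle between lid's own z axis and vertical below 0.07 rad), for 0.2 s.
3. the lidded pot stands inside the melt ring (horizontal distance between each of wax1, wax2, wax3, wax4, wax5 and pot below 0.068 m and z of wax1 in the frame of pot between 0.005 and 0.088 m and z of wax2 in the frame of pot between 0.005 and 0.088 m and z of wax3 in the frame of pot between 0.005 and 0.088 m and z of wax4 in the frame of pot between 0.005 and 0.088 m and z of wax5 in the frame of pot between 0.005 and 0.088 m and horizontal distance between lid and pot below 0.01 m and z of lid in the frame of pot between 0.084 and 0.093 m and angle between lid's own z axis and vertical below 0.07 rad and horizontal distance between pot and melt_ring below 0.018 m), for 0.2 s.
4. the timer rests on as many clicks as there are wax blocks (value of joint timer between 1.4008 and 2.788 rad and (height (world z) of any of wax1, wax2 above -9 m or value of joint timer below 1.7408 rad) and (height (world z) of any of wax1, wax3 above -9 m or value of joint timer below 1.7408 rad) and (height (world z) of any of wax1, wax4 above -9 m or value of joint timer below 1.7408 rad) and (height (world z) of any of wax1, wax5 above -9 m or value of joint timer below 1.7408 rad) and (height (world z) of any of wax2, wax3 above -9 m or value of joint timer below 1.7408 rad) and (height (world z) of any of wax2, wax4 above -9 m or value of joint timer below 1.7408 rad) and (height (world z) of any of wax2, wax5 above -9 m or value of joint timer below 1.7408 rad) and (height (world z) of any of wax3, wax4 above -9 m or value of joint timer below 1.7408 rad) and (height (world z) of any of wax3, wax5 above -9 m or value of joint timer below 1.7408 rad) and (height (world z) of any of wax4, wax5 above -9 m or value of joint timer below 1.7408 rad) and (height (world z) of wax1 above -9 m or value of joint timer below 2.2644 rad) and (height (world z) of wax2 above -9 m or value of joint timer below 2.2644 rad) and (height (world z) of wax3 above -9 m or value of joint timer below 2.2644 rad) and (height (world z) of wax4 above -9 m or value of joint timer below 2.2644 rad) and (height (world z) of wax5 above -9 m or value of joint timer below 2.2644 rad) and ((height (world z) of wax1 above 9 m and value of joint timer above -9 rad) or (height (world z) of wax2 above 9 m and value of joint timer above -9 rad) or (height (world z) of wax3 above 9 m and value of joint timer above -9 rad) or (height (world z) of wax4 above 9 m and value of joint timer above -9 rad) or value of joint timer above 1.9244 rad) and ((height (world z) of wax1 above 9 m and value of joint timer above -9 rad) or (height (world z) of wax2 above 9 m and value of joint timer above -9 rad) or (height (world z) of wax3 above 9 m and value of joint timer above -9 rad) or (height (world z) of wax5 above 9 m and value of joint timer above -9 rad) or value of joint timer above 1.9244 rad) and ((height (world z) of wax1 above 9 m and value of joint timer above -9 rad) or (height (world z) of wax2 above 9 m and value of joint timer above -9 rad) or (height (world z) of wax4 above 9 m and value of joint timer above -9 rad) or (height (world z) of wax5 above 9 m and value of joint timer above -9 rad) or value of joint timer above 1.9244 rad) and ((height (world z) of wax1 above 9 m and value of joint timer above -9 rad) or (height (world z) of wax3 above 9 m and value of joint timer above -9 rad) or (height (world z) of wax4 above 9 m and value of joint timer above -9 rad) or (height (world z) of wax5 above 9 m and value of joint timer above -9 rad) or value of joint timer above 1.9244 rad) and ((height (world z) of wax2 above 9 m and value of joint timer above -9 rad) or (height (world z) of wax3 above 9 m and value of joint timer above -9 rad) or (height (world z) of wax4 above 9 m and value of joint timer above -9 rad) or (height (world z) of wax5 above 9 m and value of joint timer above -9 rad) or value of joint timer above 1.9244 rad) and ((height (world z) of wax1 above 9 m and value of joint timer above -9 rad) or (height (world z) of wax2 above 9 m and value of joint timer above -9 rad) or (height (world z) of wax3 above 9 m and value of joint timer above -9 rad) or (height (world z) of wax4 above 9 m and value of joint timer above -9 rad) or (height (world z) of wax5 above 9 m and value of joint timer above -9 rad) or value of joint timer above 2.448 rad) and (value of joint timer between 1.4008 and 1.7408 rad or value of joint timer between 1.9244 and 2.2644 rad or value of joint timer between 2.448 and 2.788 rad)), for 0.2 s.
At the end, for the whole second after the job is handed in: All wax blocks present in the pot; lid flat on it, centred within 10 mm; pot upright on the glass, its centre within 18 mm of the melt ring's; timer resting on the click equal to the number of blocks (within 0.17 rad); all at rest (all of step 3 and all of step 4 and angle between pot's own z axis and vertical below 0.05 rad and z of pot in the frame of plate between 0.052 and 0.058 m and linear speed of pot below 0.02 m/s and velocity of joint timer between -0.1 and 0.1 rad/s); the robot touches nothing.
It fails at once if the pot is lifted more than 12 mm off the glass (z of pot in the frame of plate above 0.067 m).
It fails at once if the pot is tipped by more than 14 degrees (angle between pot's own z axis and vertical above 0.25 rad).
It fails at once if the timer is turned on while the pot is not on the melt ring (value of joint timer above 0.4 rad and horizontal distance between pot and melt_ring above 0.03 m).
It fails at once if a bystander (tape, vase or carving tool) is moved by more than 40 mm (distance of any of tape, vase, carver from where it was at the start of the episode above 0.04 m).
Of wax1, wax2, wax3, wax4, wax5 only 3 to 5 are there at a start; the rules pass over those that are not, and their reading is None.
At some moment in a run one of wax1, wax2, wax3, wax4, wax5 may be knocked a few centimetres aside while the robot is not near it.
Once in a run the grip may slacken for a moment while it holds something.
It also fails if it takes over 210 s, if anything falls off the work surface, if the arm or the gripper's body presses on something with over 40 N, if the wrist force passes 120 N, or if a joint passes its speed limit or range.

## Robot

A 6-joint arm with a two-finger parallel gripper is mounted at the origin on the work surface. World frame = base frame: x ahead of the robot, y to its left, z up, the work surface at z = 0. Lengths are in m, angles in rad, forces in N, time in s.
With the tool pointing down it reaches from about 0.15 to 0.775 m from the base axis. Payload 6.1 kg.
Tool frame: the origin (TCP) lies at the very end of the fingers, on their centre line; the grasp point (between the pads) lies 19 mm behind it (grip_point_offset is the distance from the TCP to the grasp point, in m); z points along the fingers, y is the direction in which the jaws open and shut (so a half turn about z gives the same grasp; the last joint's range is limited). The gripper opens to 85 mm and grips with 20 to 120 N. Pads are 22 mm wide; open, the fingers measure 114 mm over their backs; the gripper's body (76 mm by 85 mm) begins 54 mm behind the grasp point. The pads swing forward as they close: fully open they stand 13 mm farther back than shut.
Start: joints at [1.298, 0.126, -0.04, 1.405, 0, 1.571], TCP at [0.141, 0.506, 0.231] pointing down, gripper open.
Joint ranges: [-2.72, 2.72], [-0.95, 1.95], [-1.27, 1.35], [-1.78, 2.02], [-1.46, 1.47], [-3.14, 3.14]. Speed limits (rad/s): [2.39, 2.39, 3.01, 3.14, 3.14, 3.14].

## Interface

Orientations are given as [roll, pitch, yaw] about the fixed x, y, z axes, in that order (R = Rz(yaw) Ry(pitch) Rx(roll)).
In Python, from rig import * gives the robot as it stands.
- The arm moves only by the tool step_arm, never from a script. Its argument "deltas" is a list of rows, each an object of numbers: "dx", "dy", "dz": the shift along the tool's x, y, z in mm; "wx", "wy", "wz": the turn, a rotation vector about the tool's x, y, z in units of 6 degrees (1.0 is 6 degrees); "claw": the gripper command: -1 is fully open, 1 is shut, values between are in proportion. A call has 1 to 12 rows; each row shifts and turns the commanded pose from where the row before left it, along the tool's axes as they then stand; what a row does not reach is not made up. A row lasts 1/10 s, in which the tool goes at most 50 mm and 8.59 degrees, less where a joint would pass 70% of its speed; a pose out of reach is approached as far as the arm can. A call is refused whole if a number of a shift passes 50 or a number of a turn 1, either way. A call with a gripper value outside its range is refused whole. The fingers move at their own pace and stop on an object; "force" is the grip in N (left out, the last holds). Time passes only in rows, so rows that do not move let the fingers close. It gives the time, the measured TCP pose, the force and the opening at its end, in the units of the state.
- get_obs(): the state, without advancing time (a new reading comes with each control period).
- capture(name): name is "side" or "top"; returns a dict with "img" (480x640x3 uint8, red, green, blue), "mtx" (3x3 intrinsics, pixels), "k1" (the pictures are not rectified: a ray, as slopes to the right and down, at radius r is drawn at 1 + k1 r^2 times it, then the intrinsics apply), "pose" (4x4, takes a point from camera to world coordinates). Camera axes: x right, y down, z forward; pixel columns grow to the right and rows downward; lengths in m; the calibration is good to about 2 mm. A picture is of the moment at which its call begins. There is no depth.
- close_job(): hands the job in, once; it reports no verdict.
The state is a dict: "time": time; "qpos": joint angles; "joint_velocities": joint speeds; "joint_efforts": joint torques, N m; "tool_pos": TCP position; "tool_rot": TCP orientation; "contact_force": force on the tool from outside, world axes, zero at the start; "torque": the same for the moment, N m; "grip_width": finger opening in m.
Only numpy, scipy, OpenCV 4.12 (cv2) and the standard library are available. Lean on these libraries where they do the work, as an engineer would, in place of code of your own. Each camera call takes 0.05 s, during which the arm holds its last target. There are 200 camera calls.

## Working session

There is one attempt and no reset: what is moved stays moved. The work goes in short steps, Python scripts to look and compute and a tool call to move; the robot and the scene stay as the last step left them, time stands still between calls to the robot, and variables do not carry over. Pictures are saved under pics/ and viewed, about 12 in all and at most 16, crops included, and the job is handed in when it is done.

Besides the shell and the picture viewer there is one more tool, called after ">>>" as name([rows], argument=value, ...), one row to a line, values as JSON. step_arm: Moves the arm, as the interface text tells. Its arguments: {"type":"object","properties":{"deltas":{"type":"array"},"force":{"type":"number"}},"required":["deltas"]}

```bash
mkdir -p pics; ls; cat > h.py <<'E'
from rig import *
import numpy as np, cv2
def shot(n,f=None):
    c=capture(n)
    if f: cv2.imwrite('pics/'+f,c['img'][:,:,::-1])
    return c
def rays(c,uv):
    uv=np.atleast_2d(np.asarray(uv,float)); K=np.array(c['mtx']);k=c['k1']
    p=cv2.undistortPoints(uv.reshape(-1,1,2),K,np.array([k,0,0,0,0.])).reshape(-1,2)
    T=np.array(c['pose']); d=np.c_[p,np.ones(len(p))]@T[:3,:3].T
    return T[:3,3],d
def onz(c,uv,z):
    o,d=rays(c,uv); return o+d*((z-o[2])/d[:,2])[:,None]
def proj(c,P):
    T=np.linalg.inv(np.array(c['pose'])); P=np.atleast_2d(P)
    r=cv2.Rodrigues(T[:3,:3])[0]
    return cv2.projectPoints(P.astype(float),r,T[:3,3],np.array(c['mtx']),np.array([c['k1'],0,0,0,0.]))[0].reshape(-1,2)
E
python3 - <<'E'
from h import *
for n in('top','side'):
    c=shot(n,n+'0.png'); print(n,c['mtx'],c['k1'],np.round(c['pose'],3))
print(get_obs())
E
```

```text
pics
top [[460.06579446   0.         309.65016039]
 [  0.         460.06579446 244.64096799]
 [  0.           0.           1.        ]] -0.0837106756462991 [[ 0.023 -0.979  0.202  0.269]
 [-1.    -0.021  0.01   0.058]
 [-0.005 -0.202 -0.979  1.224]
 [ 0.     0.     0.     1.   ]]
side [[596.80694004   0.         315.01103644]
 [  0.         596.80694004 232.85224554]
 [  0.           0.           1.        ]] 0.06476931749153225 [[-0.954 -0.207  0.219  0.192]
 [-0.301  0.627 -0.719  1.016]
 [ 0.012 -0.751 -0.66   1.043]
 [ 0.     0.     0.     1.   ]]
{'time': 0.1, 'qpos': array([ 1.29800921e+00,  1.26353846e-01, -4.05210345e-02,  1.40542346e+00,
       -8.72067453e-06,  1.57077143e+00]), 'joint_velocities': array([ 0.00090612, -0.00274757,  0.0032519 , -0.00167154,  0.00151723,
        0.00021699]), 'joint_efforts': array([ 8.52264220e-04, -4.36901736e+01,  3.53604698e+01,  1.35273632e-02,
        3.88381568e-04,  5.86528458e-06]), 'tool_pos': array([0.14134308, 0.50521832, 0.23058201]), 'tool_rot': array([-3.14009064e+00,  8.68326465e-06,  2.86883045e+00]), 'contact_force': array([ 0.26068789, -0.15781518, -0.13486073]), 'torque': array([-0.06859336, -0.00519152,  0.00752827]), 'grip_width': 0.08509008903128128}
```

View pics/top0.png

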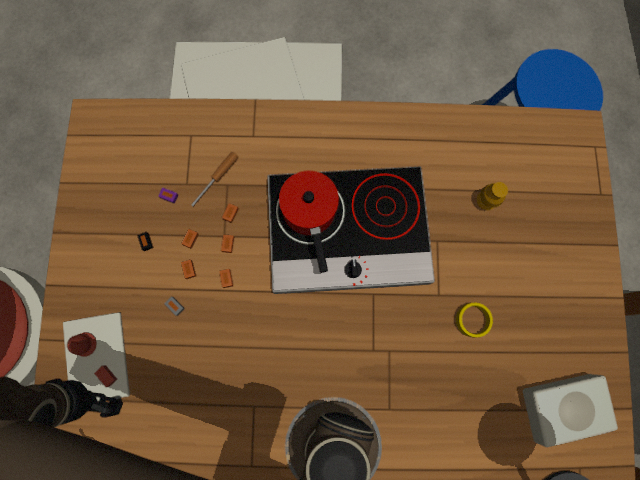

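View pics/side0.png

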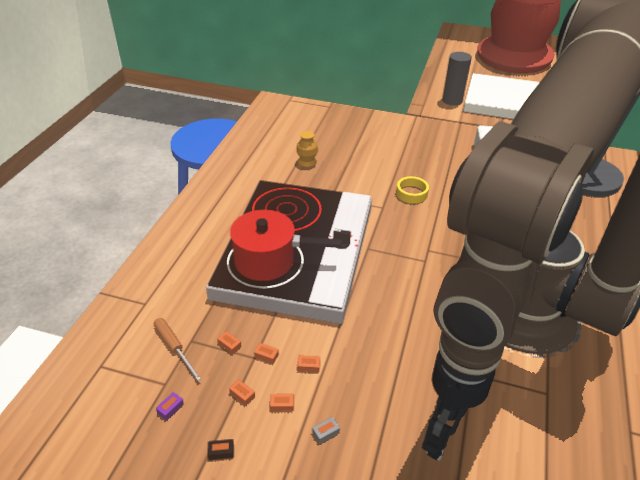

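Top view: there are five orange blocks at (230,212), (190,238), (227,243), (188,269) and (226,278). The look-alikes are purple (168,195), black (145,241) and grey (174,306). The pot's lid knob is at (308,197), its handle end at (321,268), the melt ring at (386,206) and the timer at (353,269). I'll confirm the blocks in a crop and measure.

```bash
cat >> h.py <<'E'
def wax(c,box=(130,180,262,320),z=0.02):
    h=cv2.cvtColor(c['img'],cv2.COLOR_RGB2HSV); x0,y0,x1,y1=box
    m=cv2.inRange(h,(3,165,120),(13,255,255)); M=np.zeros_like(m); M[y0:y1,x0:x1]=m[y0:y1,x0:x1]
    M=cv2.morphologyEx(M,cv2.MORPH_CLOSE,np.ones((3,3)))
    out=[]
    for k in cv2.findContours(M,cv2.RETR_EXTERNAL,cv2.CHAIN_APPROX_NONE)[0]:
        if cv2.contourArea(k)<25: continue
        P=onz(c,k.reshape(-1,2),z)[:,:2]; r=cv2.minAreaRect((P*1000).astype(np.float32))
        b=cv2.boxPoints(r); e=b[1]-b[0]; f=b[2]-b[1]; e=e if np.hypot(*e)>np.hypot(*f) else f
        out.append((np.round(k.reshape(-1,2).mean(0)),np.round(r[0],0),np.round(sorted(r[1])),round(np.degrees(np.arctan2(e[1],e[0]))%180)))
    return out
E
python3 - <<'E'
from h import *
t=shot('top');s=shot('side')
print('top');[print(*w) for w in wax(t)]
print('side');[print(*w) for w in wax(s,(190,320,345,420))]
im=t['img'][:,:,::-1]
cv2.imwrite('pics/c1.png',np.hstack([cv2.resize(im[180:320,130:260],None,fx=4,fy=4,interpolation=2)[:560],cv2.resize(im[160:300,260:330],None,fx=4,fy=4,interpolation=2)]))
h=cv2.cvtColor(t['img'],cv2.COLOR_RGB2HSV)
# melt ring outer contour
m=cv2.inRange(h,(0,150,80),(6,255,255))|cv2.inRange(h,(174,150,80),(180,255,255))
M=np.zeros_like(m);M[165:248,348:425]=m[165:248,348:425]
k=np.argwhere(M)[:,::-1]; hull=cv2.convexHull(k.astype(np.int32)).reshape(-1,2)
P=onz(t,hull,0.055); print('melt',cv2.fitEllipse((P[:,:2]*1000).astype(np.float32)))
# plate corners: top
for uv in[(267,177),(421,168),(433,282),(272,291)]: print(uv,onz(t,[uv],0.055)[0].round(3))
# lid knob top
b=t['img'].max(2)
M=np.zeros_like(b);M[185:212,296:322]=(b<70)[185:212,296:322]*255
mo=cv2.moments(M);u=(mo['m10']/mo['m00'],mo['m01']/mo['m00']);print('lidknob',u,onz(t,[u],0.055+.089+.03)[0])
# lid disc
M=np.zeros_like(m);M[165:240,270:350]=m[165:240,270:350]; 
k=max(cv2.findContours(M,cv2.RETR_EXTERNAL,1)[0],key=cv2.contourArea).reshape(-1,2)
P=onz(t,k,0.055+.098);print('lid',cv2.minEnclosingCircle((P[:,:2]*1000).astype(np.float32)))
print('tip handle',onz(t,[(321,268)],0.055+.077))
print('timer',onz(t,[(353,269)],.08))
E
```

```text
top
[173. 305.] [346. 426.] [ 9. 25.] 49
[225. 277.] [423. 292.] [27. 45.] 13
[187. 268.] [446. 396.] [28. 45.] 19
[227. 243.] [517. 294.] [27. 44.] 177
[189. 237.] [530. 397.] [25. 45.] 157
[229. 212.] [605. 291.] [27. 46.] 157
side
[283. 408.] [438. 412.] [ 9. 41.] 18
[282. 399.] [446. 393.] [16. 41.] 18
[242. 392.] [526. 403.] [31. 52.] 154
[306. 360.] [425. 292.] [23. 39.] 14
[266. 351.] [516. 295.] [26. 44.] 174
[229. 340.] [602. 293.] [26. 44.] 157
melt ((619.9456787109375, -128.06430053710938), (181.53018188476562, 182.78131103515625), 91.69937896728516)
(267, 177) [0.693 0.189 0.055]
(421, 168) [ 0.728 -0.226  0.055]
(433, 282) [ 0.419 -0.248  0.055]
(272, 291) [0.387 0.163 0.055]
lidknob (308.0373831775701, 196.7196261682243) [0.60178038 0.07544796 0.174     ]
lid ((603.6522216796875, 74.88208770751953), 73.43610382080078)
tip handle [[0.43726187 0.04081894 0.132     ]]
timer [[ 0.44448429 -0.04048267  0.08      ]]
```

View pics/c1.png

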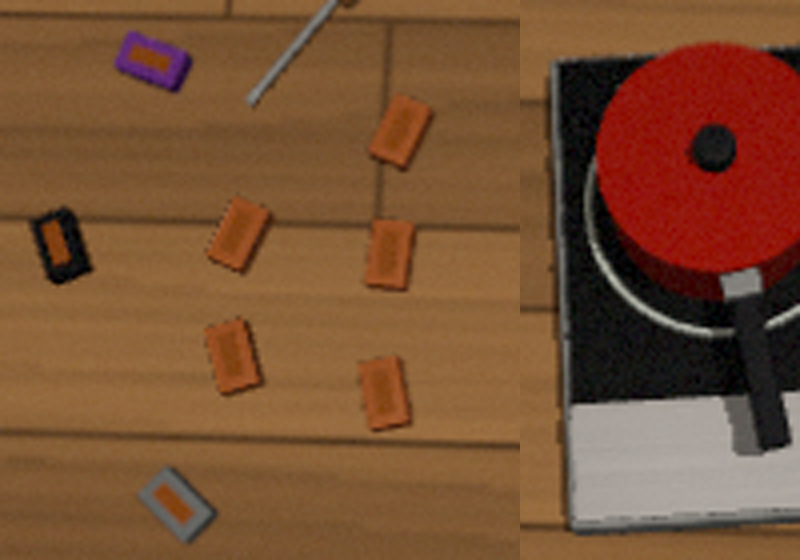

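Crop: five fully orange blocks, which fit the description. The purple, black and grey ones only have orange centres, so I leave them. That makes five clicks. I'll take the lid first.

>>> step_arm([
  {"wz":1,"dz":-3},
  {"wz":1,"dz":-3},
  {"wz":1,"dz":-3},
  {"wz":1,"dz":-3},
  {"wz":1,"dz":-3},
  {"wz":1,"dz":-3},
  {"wz":1},
  {"wz":1},
  {"wz":1},
  {"wz":1},
  {"wz":1},
  {"wz":1},
])

```text
$.deltas[0]: bad value
```

>>> step_arm([
  {"wz":0.4},
  {"dy":42,"dx":-40},
  {"dy":42,"dx":-40},
  {"dy":42,"dx":-40},
  {"dy":42,"dx":-40},
  {"dy":42,"dx":-40},
  {"dy":42,"dx":-40},
  {"dy":42,"dx":-40},
  {"dy":42,"dx":-40},
  {"dy":42,"dx":-40},
  {"dy":42,"dx":-40},
  {},
])

```text
$.deltas[0]: bad value
```

>>> step_arm([
  {"dx":0,"dy":0,"dz":-3,"wx":0,"wy":0,"wz":1,"claw":-1},
])

```text
time: 0.3
tool_pos: [0.1414, 0.5053, 0.2337]
tool_rot: [-3.14, 0.0, 2.762]
contact_force: [-0.1, -0.0, -0.1]
grip_width: 0.0854
```

>>> step_arm([
  {"dx":0,"dy":0,"dz":-3,"wx":0,"wy":0,"wz":0.95,"claw":-1},
  {"dx":0,"dy":0,"dz":-3,"wx":0,"wy":0,"wz":0.95,"claw":-1},
  {"dx":0,"dy":0,"dz":-3,"wx":0,"wy":0,"wz":0.95,"claw":-1},
  {"dx":0,"dy":0,"dz":-3,"wx":0,"wy":0,"wz":0.95,"claw":-1},
  {"dx":0,"dy":0,"dz":-3,"wx":0,"wy":0,"wz":0.95,"claw":-1},
  {"dx":0,"dy":0,"dz":0,"wx":0,"wy":0,"wz":0.95,"claw":-1},
  {"dx":0,"dy":0,"dz":0,"wx":0,"wy":0,"wz":0.95,"claw":-1},
  {"dx":0,"dy":0,"dz":0,"wx":0,"wy":0,"wz":0.95,"claw":-1},
  {"dx":0,"dy":0,"dz":0,"wx":0,"wy":0,"wz":0.95,"claw":-1},
  {"dx":0,"dy":0,"dz":0,"wx":0,"wy":0,"wz":0.95,"claw":-1},
  {"dx":0,"dy":0,"dz":0,"wx":0,"wy":0,"wz":0.95,"claw":-1},
  {"dx":0,"dy":0,"dz":0,"wx":0,"wy":0,"wz":0.95,"claw":-1},
])

```text
time: 1.5
tool_pos: [0.1414, 0.5055, 0.2491]
tool_rot: [-3.141, 0.0, 1.566]
contact_force: [-0.3, 1.4, -0.4]
grip_width: 0.0857
```

>>> step_arm([
  {"dx":-30,"dy":32,"dz":0,"wx":0,"wy":0,"wz":0,"claw":-1},
  {"dx":-40,"dy":43,"dz":0,"wx":0,"wy":0,"wz":0,"claw":-1},
  {"dx":-40,"dy":43,"dz":0,"wx":0,"wy":0,"wz":0,"claw":-1},
  {"dx":-40,"dy":43,"dz":0,"wx":0,"wy":0,"wz":0,"claw":-1},
  {"dx":-40,"dy":43,"dz":0,"wx":0,"wy":0,"wz":0,"claw":-1},
  {"dx":-40,"dy":43,"dz":0,"wx":0,"wy":0,"wz":0,"claw":-1},
  {"dx":-40,"dy":43,"dz":0,"wx":0,"wy":0,"wz":0,"claw":-1},
  {"dx":-40,"dy":43,"dz":0,"wx":0,"wy":0,"wz":0,"claw":-1},
  {"dx":-40,"dy":43,"dz":0,"wx":0,"wy":0,"wz":0,"claw":-1},
  {"dx":-40,"dy":43,"dz":0,"wx":0,"wy":0,"wz":0,"claw":-1},
  {"dx":-40,"dy":43,"dz":0,"wx":0,"wy":0,"wz":0,"claw":-1},
  {"dx":0,"dy":0,"dz":0,"wx":0,"wy":0,"wz":0,"claw":-1},
])

```text
time: 2.7
tool_pos: [0.5427, 0.1308, 0.2479]
tool_rot: [-3.141, 0.002, 1.564]
contact_force: [-0.1, 0.3, -0.8]
grip_width: 0.085
```

>>> step_arm([
  {"dx":-28,"dy":30,"dz":0,"wx":0,"wy":0,"wz":0,"claw":-0.2},
  {"dx":-28,"dy":30,"dz":0,"wx":0,"wy":0,"wz":0,"claw":-0.2},
  {"dx":0,"dy":0,"dz":20,"wx":0,"wy":0,"wz":0,"claw":-0.2},
  {"dx":0,"dy":0,"dz":20,"wx":0,"wy":0,"wz":0,"claw":-0.2},
  {"dx":0,"dy":0,"dz":20,"wx":0,"wy":0,"wz":0,"claw":-0.2},
  {"dx":0,"dy":0,"dz":0,"wx":0,"wy":0,"wz":0,"claw":-0.2},
])

```text
time: 3.3
tool_pos: [0.5976, 0.0788, 0.1862]
tool_rot: [-3.136, 0.001, 1.57]
contact_force: [0.1, 0.4, 0.3]
grip_width: 0.0511
```

```bash
python3 - <<'E'
from h import *
c=shot('side'); im=c['img'][150:300,170:390,::-1]
cv2.imwrite('pics/s1.png',cv2.resize(im,None,fx=3,fy=3,interpolation=2))
print(get_obs()['tool_pos'],get_obs()['grip_width'],proj(c,get_obs()['tool_pos']))
E
```

```text
[0.59822183 0.07890527 0.18804054] 0.05138223800279743 [[263.2465591  219.79940287]]
```

View pics/s1.png

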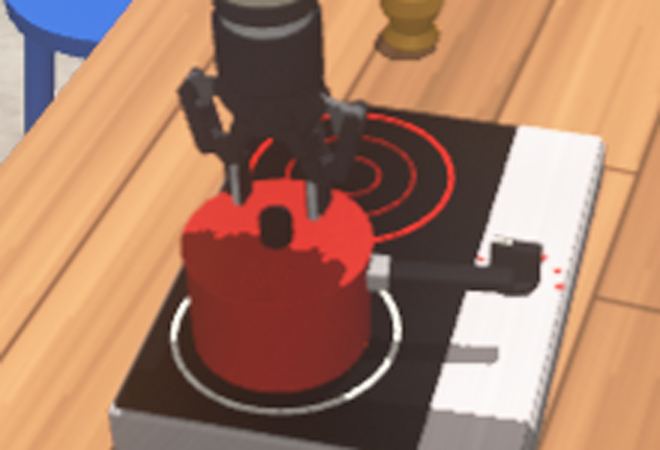

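The fingers straddle the knob (about px (262,220)). Descending and gripping.

>>> step_arm([
  {"dx":-4,"dy":5,"dz":11,"wx":0,"wy":0,"wz":0,"claw":-0.2},
  {"dx":0,"dy":0,"dz":11,"wx":0,"wy":0,"wz":0,"claw":-0.2},
  {"dx":0,"dy":0,"dz":11,"wx":0,"wy":0,"wz":0,"claw":-0.2},
  {"dx":0,"dy":0,"dz":0,"wx":0,"wy":0,"wz":0,"claw":-0.2},
  {"dx":0,"dy":0,"dz":0,"wx":0,"wy":0,"wz":0,"claw":0.2},
  {"dx":0,"dy":0,"dz":0,"wx":0,"wy":0,"wz":0,"claw":0.5},
  {"dx":0,"dy":0,"dz":0,"wx":0,"wy":0,"wz":0,"claw":1},
  {"dx":0,"dy":0,"dz":0,"wx":0,"wy":0,"wz":0,"claw":1},
  {"dx":0,"dy":0,"dz":0,"wx":0,"wy":0,"wz":0,"claw":1},
], force=60)

```text
time: 4.25
tool_pos: [0.6046, 0.0749, 0.157]
tool_rot: [3.141, -0.0, 1.57]
contact_force: [-0.2, 0.0, 2.9]
grip_width: 0.024
```

>>> step_arm([
  {"dx":0,"dy":0,"dz":-4,"wx":0,"wy":0,"wz":0,"claw":1},
  {"dx":0,"dy":0,"dz":-4,"wx":0,"wy":0,"wz":0,"claw":1},
  {"dx":0,"dy":0,"dz":-8,"wx":0,"wy":0,"wz":0,"claw":1},
  {"dx":0,"dy":0,"dz":-12,"wx":0,"wy":0,"wz":0,"claw":1},
  {"dx":0,"dy":0,"dz":-15,"wx":0,"wy":0,"wz":0,"claw":1},
  {"dx":0,"dy":0,"dz":0,"wx":0,"wy":0,"wz":0,"claw":1},
  {"dx":-30,"dy":0,"dz":0,"wx":0,"wy":0,"wz":0,"claw":1},
  {"dx":-40,"dy":-12,"dz":0,"wx":0,"wy":0,"wz":0,"claw":1},
  {"dx":-40,"dy":-12,"dz":0,"wx":0,"wy":0,"wz":0,"claw":1},
  {"dx":-40,"dy":-12,"dz":0,"wx":0,"wy":0,"wz":0,"claw":1},
  {"dx":-40,"dy":-12,"dz":0,"wx":0,"wy":0,"wz":0,"claw":1},
  {"dx":0,"dy":0,"dz":0,"wx":0,"wy":0,"wz":0,"claw":1},
])

```text
time: 5.45
tool_pos: [0.5548, -0.1192, 0.1993]
tool_rot: [-3.141, 0.001, 1.565]
contact_force: [-0.1, -1.0, -1.4]
grip_width: 0.024
```

>>> step_arm([
  {"dx":-40,"dy":-11,"dz":0,"wx":0,"wy":0,"wz":0,"claw":1},
  {"dx":-40,"dy":-11,"dz":0,"wx":0,"wy":0,"wz":0,"claw":1},
  {"dx":-40,"dy":-11,"dz":0,"wx":0,"wy":0,"wz":0,"claw":1},
  {"dx":-40,"dy":-11,"dz":0,"wx":0,"wy":0,"wz":0,"claw":1},
  {"dx":-40,"dy":-11,"dz":0,"wx":0,"wy":0,"wz":0,"claw":1},
  {"dx":-40,"dy":-10,"dz":0,"wx":0,"wy":0,"wz":0,"claw":1},
  {"dx":-36,"dy":-5,"dz":0,"wx":0,"wy":0,"wz":0,"claw":1},
  {"dx":0,"dy":0,"dz":40,"wx":0,"wy":0,"wz":0,"claw":1},
  {"dx":0,"dy":0,"dz":40,"wx":0,"wy":0,"wz":0,"claw":1},
  {"dx":0,"dy":0,"dz":40,"wx":0,"wy":0,"wz":0,"claw":1},
  {"dx":0,"dy":0,"dz":30,"wx":0,"wy":0,"wz":0,"claw":1},
  {"dx":0,"dy":0,"dz":0,"wx":0,"wy":0,"wz":0,"claw":1},
])

```text
time: 6.65
tool_pos: [0.4837, -0.3885, 0.0442]
tool_rot: [-3.135, -0.006, 1.571]
contact_force: [0.4, 0.6, -1.5]
grip_width: 0.0246
```

```bash
python3 - <<'E'
from h import *
c=shot('top'); im=c['img'][160:380,120:540,::-1]
cv2.imwrite('pics/t1.png',cv2.resize(im,(798,418),interpolation=2))
print(get_obs()['tool_pos'],get_obs()['grip_width'])
[print(*w) for w in wax(c)]
E
```

```text
[ 0.48507303 -0.38962243  0.04727586] 0.02371626212891829
[173. 305.] [346. 426.] [ 9. 25.] 49
[226. 278.] [423. 291.] [29. 45.] 13
[187. 268.] [445. 395.] [28. 46.] 18
[227. 243.] [518. 293.] [28. 45.] 175
[189. 238.] [529. 397.] [26. 45.] 157
[229. 212.] [604. 291.] [29. 46.] 157
```

View pics/t1.png

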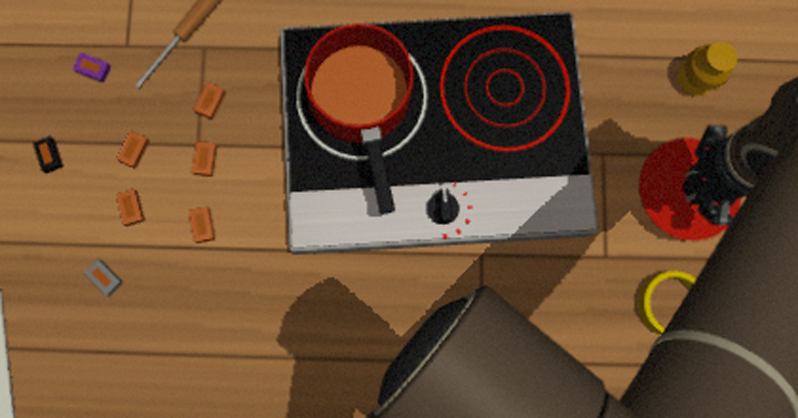

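The lid hangs over the clear bench at crop (690,188), between the vase and the tape. The pot is open and still on the rest ring. I'll set the lid down and release.

>>> step_arm([
  {"dx":0,"dy":0,"dz":10,"wx":0,"wy":0,"wz":0,"claw":1},
  {"dx":0,"dy":0,"dz":10,"wx":0,"wy":0,"wz":0,"claw":1},
  {"dx":0,"dy":0,"dz":7,"wx":0,"wy":0,"wz":0,"claw":1},
  {"dx":0,"dy":0,"dz":4,"wx":0,"wy":0,"wz":0,"claw":1},
  {"dx":0,"dy":0,"dz":2,"wx":0,"wy":0,"wz":0,"claw":1},
  {"dx":0,"dy":0,"dz":0,"wx":0,"wy":0,"wz":0,"claw":1},
  {"dx":0,"dy":0,"dz":0,"wx":0,"wy":0,"wz":0,"claw":1},
])

```text
time: 7.4
tool_pos: [0.4862, -0.3913, 0.0166]
tool_rot: [3.141, 0.0, 1.57]
contact_force: [-0.5, 0.8, -2.3]
grip_width: 0.0243
```

>>> step_arm([
  {"dx":0,"dy":0,"dz":3,"wx":0,"wy":0,"wz":0,"claw":1},
  {"dx":0,"dy":0,"dz":0,"wx":0,"wy":0,"wz":0,"claw":0},
  {"dx":0,"dy":0,"dz":0,"wx":0,"wy":0,"wz":0,"claw":-0.2},
  {"dx":0,"dy":0,"dz":0,"wx":0,"wy":0,"wz":0,"claw":-0.2},
  {"dx":0,"dy":0,"dz":-30,"wx":0,"wy":0,"wz":0,"claw":-0.2},
  {"dx":0,"dy":0,"dz":-40,"wx":0,"wy":0,"wz":1,"claw":-0.2},
  {"dx":0,"dy":0,"dz":-40,"wx":0,"wy":0,"wz":1,"claw":-0.2},
  {"dx":0,"dy":0,"dz":-40,"wx":0,"wy":0,"wz":1,"claw":-0.2},
  {"dx":0,"dy":0,"dz":-40,"wx":0,"wy":0,"wz":1,"claw":-0.2},
  {"dx":0,"dy":0,"dz":-20,"wx":0,"wy":0,"wz":1,"claw":-0.2},
  {"dx":0,"dy":0,"dz":0,"wx":0,"wy":0,"wz":1,"claw":-0.2},
  {"dx":0,"dy":0,"dz":0,"wx":0,"wy":0,"wz":1,"claw":-0.2},
])

```text
time: 8.6
tool_pos: [0.4865, -0.3915, 0.2248]
tool_rot: [3.139, -0.0, 0.833]
contact_force: [0.0, -0.9, -0.3]
grip_width: 0.0511
```

>>> step_arm([
  {"dx":0,"dy":0,"dz":0,"wx":0,"wy":0,"wz":1,"claw":-0.2},
  {"dx":0,"dy":0,"dz":0,"wx":0,"wy":0,"wz":1,"claw":-0.2},
  {"dx":0,"dy":0,"dz":0,"wx":0,"wy":0,"wz":1,"claw":-0.2},
  {"dx":0,"dy":0,"dz":0,"wx":0,"wy":0,"wz":1,"claw":-0.2},
  {"dx":0,"dy":0,"dz":0,"wx":0,"wy":0,"wz":1,"claw":-0.2},
  {"dx":0,"dy":0,"dz":0,"wx":0,"wy":0,"wz":1,"claw":-0.2},
  {"dx":0,"dy":0,"dz":0,"wx":0,"wy":0,"wz":1,"claw":-0.2},
  {"dx":0,"dy":0,"dz":0,"wx":0,"wy":0,"wz":1,"claw":-0.2},
  {"dx":0,"dy":0,"dz":0,"wx":0,"wy":0,"wz":0,"claw":-0.2},
])

```text
time: 9.5
tool_pos: [0.4861, -0.3912, 0.2235]
tool_rot: [3.141, -0.0, -0.001]
contact_force: [0.2, 1.1, 0.5]
grip_width: 0.0512
```

>>> step_arm([
  {"dx":9,"dy":-40,"dz":0,"wx":0,"wy":0,"wz":0,"claw":-0.2},
  {"dx":8,"dy":-48,"dz":0,"wx":0,"wy":0,"wz":0,"claw":-0.2},
  {"dx":8,"dy":-48,"dz":0,"wx":0,"wy":0,"wz":0,"claw":-0.2},
  {"dx":8,"dy":-48,"dz":0,"wx":0,"wy":0,"wz":0,"claw":-0.2},
  {"dx":8,"dy":-48,"dz":0,"wx":0,"wy":0,"wz":0,"claw":-0.2},
  {"dx":8,"dy":-48,"dz":0,"wx":0,"wy":0,"wz":0,"claw":-0.2},
  {"dx":8,"dy":-48,"dz":0,"wx":0,"wy":0,"wz":0,"claw":-0.2},
  {"dx":8,"dy":-48,"dz":0,"wx":0,"wy":0,"wz":0,"claw":-0.2},
  {"dx":8,"dy":-48,"dz":0,"wx":0,"wy":0,"wz":0,"claw":-0.2},
  {"dx":8,"dy":-48,"dz":0,"wx":0,"wy":0,"wz":0,"claw":-0.2},
  {"dx":8,"dy":-48,"dz":0,"wx":0,"wy":0,"wz":0,"claw":-0.2},
  {"dx":8,"dy":-48,"dz":0,"wx":0,"wy":0,"wz":0,"claw":-0.2},
])

```text
time: 10.7
tool_pos: [0.5813, 0.0974, 0.2277]
tool_rot: [-3.077, 0.001, 0.137]
contact_force: [0.3, 0.4, 0.2]
grip_width: 0.0515
```

>>> step_arm([
  {"dx":8,"dy":-48,"dz":0,"wx":0,"wy":0,"wz":1,"claw":-0.2},
  {"dx":0,"dy":-40,"dz":0,"wx":0,"wy":0,"wz":1,"claw":-0.2},
  {"dx":0,"dy":0,"dz":20,"wx":0,"wy":0,"wz":1,"claw":-0.2},
  {"dx":0,"dy":0,"dz":20,"wx":0,"wy":0,"wz":0.83,"claw":-0.2},
  {"dx":0,"dy":0,"dz":20,"wx":0,"wy":0,"wz":0,"claw":-0.2},
  {"dx":0,"dy":0,"dz":0,"wx":0,"wy":0,"wz":0,"claw":-0.2},
  {"dx":0,"dy":0,"dz":0,"wx":0,"wy":0,"wz":0,"claw":-0.2},
])

```text
time: 11.4
tool_pos: [0.5849, 0.0442, 0.1762]
tool_rot: [-2.964, 0.05, -0.011]
contact_force: [0.8, 1.0, -0.2]
grip_width: 0.0512
```

```bash
cat >> h.py <<'E'
def go(x,y,z,yaw):
    o=get_obs(); p=o['tool_pos']; w=o['tool_rot'][2]; d=np.array([x,y,z])-p
    print('at',p.round(4),'yaw',round(np.degrees(w),1),'tool d',np.round([1e3*(d[0]*np.cos(w)+d[1]*np.sin(w)),1e3*(d[0]*np.sin(w)-d[1]*np.cos(w)),-1e3*d[2]],1),'wz',round((np.degrees(w)-yaw)/6,2))
E
python3 - <<'E'
from h import *
c=shot('side')
[print(*w) for w in wax(c,(190,320,345,420))]
go(.604,.291,.003,-23)
E
```

```text
[282. 408.] [439. 412.] [ 9. 41.] 18
[282. 399.] [445. 394.] [13. 30.] 18
[242. 392.] [526. 402.] [25. 50.] 163
[306. 361.] [426. 292.] [16. 39.] 26
[266. 352.] [515. 298.] [29. 42.] 174
[229. 341.] [602. 294.] [24. 44.] 159
at [0.5853 0.0444 0.1769] yaw -0.6 tool d [  15.9 -246.8  173.9] wz 3.73
```

```bash
python3 - <<'E'
from h import *
o=get_obs();print(o['qpos'].round(3),o['tool_rot'],o['contact_force'],o['torque'])
E
```

```text
[-0.013  0.285  0.028  1.362  0.178  3.14 ] [-2.96395322  0.04884648 -0.01120642] [0.16919396 0.06881836 0.16652504] [-0.17260176 -0.02210665 -0.00315646]
```

q6 hit its limit: yaw actually falls as q6 grows. I'll turn back the other way, level the tool, and use yaws of 157–198° instead.

>>> step_arm([
  {"dx":0,"dy":0,"dz":-20,"wx":0,"wy":0,"wz":-1,"claw":-0.2},
  {"dx":0,"dy":0,"dz":-20,"wx":0,"wy":0,"wz":-1,"claw":-0.2},
  {"dx":0,"dy":0,"dz":-10,"wx":0,"wy":0,"wz":-1,"claw":-0.2},
  {"dx":0,"dy":0,"dz":0,"wx":0,"wy":0,"wz":-1,"claw":-0.2},
  {"dx":0,"dy":0,"dz":0,"wx":0,"wy":0,"wz":0,"claw":-0.2},
])

```text
time: 11.95
tool_pos: [0.5881, 0.0358, 0.227]
tool_rot: [-2.96, -0.029, 0.401]
contact_force: [0.4, 0.7, 0.0]
grip_width: 0.0514
```

```bash
cat >> h.py <<'E'
from scipy.spatial.transform import Rotation as R_
def lev(yaw=None):
    o=get_obs(); r=o['tool_rot']; y=r[2] if yaw is None else np.radians(yaw)
    rel=R_.from_euler('xyz',r).inv()*R_.from_euler('xyz',[np.pi,0,y])
    print(o['tool_pos'].round(4),r.round(3),'q',o['qpos'].round(2),'lev rotvec',(np.degrees(rel.as_rotvec())/6).round(2))
E
python3 -c "
from h import *
lev()"
```

```text
[0.5881 0.0358 0.227 ] [-2.96  -0.029  0.401] q [-0.03  0.29  0.14  1.47  0.18  2.71] lev rotvec [-1.73 -0.28  0.03]
```

>>> step_arm([
  {"dx":0,"dy":0,"dz":0,"wx":-0.86,"wy":-0.14,"wz":0,"claw":-0.2},
  {"dx":0,"dy":0,"dz":0,"wx":-0.86,"wy":-0.14,"wz":0,"claw":-0.2},
  {"dx":0,"dy":0,"dz":0,"wx":0,"wy":0,"wz":-1,"claw":-0.2},
  {"dx":0,"dy":0,"dz":0,"wx":0,"wy":0,"wz":-1,"claw":-0.2},
  {"dx":0,"dy":0,"dz":0,"wx":0,"wy":0,"wz":-1,"claw":-0.2},
  {"dx":0,"dy":0,"dz":0,"wx":0,"wy":0,"wz":-1,"claw":-0.2},
  {"dx":0,"dy":0,"dz":0,"wx":0,"wy":0,"wz":-1,"claw":-0.2},
  {"dx":0,"dy":0,"dz":0,"wx":0,"wy":0,"wz":-1,"claw":-0.2},
  {"dx":0,"dy":0,"dz":0,"wx":0,"wy":0,"wz":-1,"claw":-0.2},
  {"dx":0,"dy":0,"dz":0,"wx":0,"wy":0,"wz":-1,"claw":-0.2},
  {"dx":0,"dy":0,"dz":0,"wx":0,"wy":0,"wz":-1,"claw":-0.2},
  {"dx":0,"dy":0,"dz":0,"wx":0,"wy":0,"wz":-1,"claw":-0.2},
])

```text
time: 13.15
tool_pos: [0.5874, 0.0358, 0.2256]
tool_rot: [-3.138, -0.001, 1.452]
contact_force: [0.4, 0.1, 0.7]
grip_width: 0.0512
```

>>> step_arm([
  {"dx":0,"dy":0,"dz":0,"wx":0,"wy":0,"wz":-1,"claw":-0.2},
  {"dx":0,"dy":0,"dz":0,"wx":0,"wy":0,"wz":-1,"claw":-0.2},
  {"dx":0,"dy":0,"dz":0,"wx":0,"wy":0,"wz":-1,"claw":-0.2},
  {"dx":0,"dy":0,"dz":0,"wx":0,"wy":0,"wz":-1,"claw":-0.2},
  {"dx":0,"dy":0,"dz":0,"wx":0,"wy":0,"wz":-1,"claw":-0.2},
  {"dx":0,"dy":0,"dz":0,"wx":0,"wy":0,"wz":-1,"claw":-0.2},
  {"dx":0,"dy":0,"dz":0,"wx":0,"wy":0,"wz":-1,"claw":-0.2},
  {"dx":0,"dy":0,"dz":0,"wx":0,"wy":0,"wz":-1,"claw":-0.2},
  {"dx":0,"dy":0,"dz":0,"wx":0,"wy":0,"wz":-1,"claw":-0.2},
  {"dx":0,"dy":0,"dz":0,"wx":0,"wy":0,"wz":-1,"claw":-0.2},
  {"dx":0,"dy":0,"dz":0,"wx":0,"wy":0,"wz":-1,"claw":-0.2},
  {"dx":0,"dy":0,"dz":0,"wx":0,"wy":0,"wz":-1,"claw":-0.2},
])

```text
time: 14.35
tool_pos: [0.5874, 0.0358, 0.2257]
tool_rot: [-3.141, -0.003, 2.709]
contact_force: [0.1, -0.4, 0.4]
grip_width: 0.0513
```

```bash
python3 -c "
from h import *
lev(157); go(.604,.291,.13,157)"
```

```text
[0.5874 0.0358 0.2257] [-3.141e+00 -3.000e-03  2.709e+00] q [0.06 0.25 0.1  1.42 0.   0.49] lev rotvec [-0.   -0.03 -0.3 ]
at [0.5874 0.0358 0.2257] yaw 155.2 tool d [ 92.1 238.6  95.7] wz -0.3
```

>>> step_arm([
  {"dx":15,"dy":40,"dz":0,"wx":0,"wy":0,"wz":0,"claw":-0.2},
  {"dx":15,"dy":40,"dz":0,"wx":0,"wy":0,"wz":0,"claw":-0.2},
  {"dx":15,"dy":40,"dz":0,"wx":0,"wy":0,"wz":0,"claw":-0.2},
  {"dx":15,"dy":40,"dz":0,"wx":0,"wy":0,"wz":0,"claw":-0.2},
  {"dx":15,"dy":40,"dz":0,"wx":0,"wy":0,"wz":0,"claw":-0.2},
  {"dx":17,"dy":38,"dz":30,"wx":0,"wy":0,"wz":-0.3,"claw":-0.2},
  {"dx":0,"dy":0,"dz":40,"wx":0,"wy":0,"wz":0,"claw":-0.2},
  {"dx":0,"dy":0,"dz":40,"wx":0,"wy":0,"wz":0,"claw":-0.2},
  {"dx":0,"dy":0,"dz":40,"wx":0,"wy":0,"wz":0,"claw":-0.2},
  {"dx":0,"dy":0,"dz":0,"wx":0,"wy":0,"wz":0,"claw":-0.2},
  {"dx":0,"dy":0,"dz":0,"wx":0,"wy":0,"wz":0,"claw":-0.2},
])

```text
time: 15.45
tool_pos: [0.6035, 0.2892, 0.0766]
tool_rot: [-3.14, -0.005, 2.737]
contact_force: [0.7, 0.7, 1.2]
grip_width: 0.0515
```

```bash
python3 - <<'E'
from h import *
c=shot('side')
[print(*w) for w in wax(c,(190,320,345,420))]
go(.604,.292,.003,157)
im=c['img'][280:430,150:350,::-1]
cv2.imwrite('pics/s2.png',cv2.resize(im,None,fx=3,fy=3,interpolation=2))
E
```

```text
[282. 408.] [439. 412.] [ 9. 41.] 18
[281. 399.] [446. 395.] [11. 28.] 18
[242. 393.] [525. 404.] [30. 50.] 151
[308. 361.] [423. 291.] [10. 27.] 18
[265. 349.] [518. 291.] [16. 29.] 170
[229. 341.] [602. 294.] [22. 44.] 161
at [0.6047 0.2895 0.0783] yaw 156.8 tool d [ 1.6  2.  75.3] wz -0.03
```

View pics/s2.png

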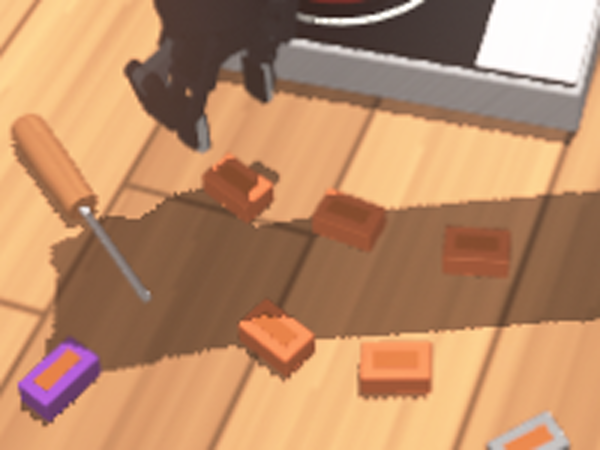

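The gripper is aligned over the first block (crop (238,187)). Descend, grip and lift.

>>> step_arm([
  {"dx":1,"dy":2,"dz":20,"wx":0,"wy":0,"wz":0,"claw":-0.2},
  {"dx":0,"dy":0,"dz":20,"wx":0,"wy":0,"wz":0,"claw":-0.2},
  {"dx":0,"dy":0,"dz":20,"wx":0,"wy":0,"wz":0,"claw":-0.2},
  {"dx":0,"dy":0,"dz":11,"wx":0,"wy":0,"wz":0,"claw":-0.2},
  {"dx":0,"dy":0,"dz":2,"wx":0,"wy":0,"wz":0,"claw":-0.2},
  {"dx":0,"dy":0,"dz":0,"wx":0,"wy":0,"wz":0,"claw":0.3},
  {"dx":0,"dy":0,"dz":0,"wx":0,"wy":0,"wz":0,"claw":1},
  {"dx":0,"dy":0,"dz":0,"wx":0,"wy":0,"wz":0,"claw":1},
  {"dx":0,"dy":0,"dz":0,"wx":0,"wy":0,"wz":0,"claw":1},
], force=50)

```text
time: 16.4
tool_pos: [0.6046, 0.2918, 0.0049]
tool_rot: [3.14, -0.002, 2.737]
contact_force: [-0.7, -0.1, 6.7]
grip_width: 0.0267
```

>>> step_arm([
  {"dx":0,"dy":0,"dz":-10,"wx":0,"wy":0,"wz":0,"claw":1},
  {"dx":0,"dy":0,"dz":-30,"wx":0,"wy":0,"wz":0,"claw":1},
  {"dx":0,"dy":0,"dz":-40,"wx":0,"wy":0,"wz":0,"claw":1},
  {"dx":0,"dy":0,"dz":-40,"wx":0,"wy":0,"wz":0,"claw":1},
  {"dx":0,"dy":0,"dz":-40,"wx":0,"wy":0,"wz":0,"claw":1},
  {"dx":0,"dy":0,"dz":-20,"wx":0,"wy":0,"wz":0,"claw":1},
  {"dx":0,"dy":0,"dz":0,"wx":0,"wy":0,"wz":0,"claw":1},
])

```text
time: 17.1
tool_pos: [0.6055, 0.2917, 0.1879]
tool_rot: [3.137, 0.001, 2.737]
contact_force: [0.8, -0.0, -0.5]
grip_width: 0.0267
```

```bash
python3 - <<'E'
from h import *
c=shot('top')
h=cv2.cvtColor(c['img'],cv2.COLOR_RGB2HSV)
b=c['img'].astype(int)
# white ring fragment & pot rim
m=cv2.inRange(h,(0,150,60),(5,255,255))|cv2.inRange(h,(174,150,60),(180,255,255))
M=np.zeros_like(m);M[165:240,270:348]=m[165:240,270:348]
k=max(cv2.findContours(M,cv2.RETR_EXTERNAL,1)[0],key=cv2.contourArea).reshape(-1,2)
P=onz(c,k,.149);q=P[P[:,0]>.61]; print('rim?',cv2.fitEllipse((q[:,:2]*1000).astype(np.float32)))
o=get_obs();print(o['grip_width']); go(.603,.075,.19,157)
E
```

```text
rim? ((613.1380615234375, 74.90106201171875), (118.32035827636719, 134.87664794921875), 0.27799171209335327)
0.027152702132323396
at [0.6048 0.2914 0.1851] yaw 156.8 tool d [ -83.5 -199.7   -4.9] wz -0.03
```

Held (27 mm). Over to the pot, then release inside.

>>> step_arm([
  {"dx":-15,"dy":-36,"dz":0,"wx":0,"wy":0,"wz":0,"claw":1},
  {"dx":-15,"dy":-36,"dz":0,"wx":0,"wy":0,"wz":0,"claw":1},
  {"dx":-15,"dy":-36,"dz":0,"wx":0,"wy":0,"wz":0,"claw":1},
  {"dx":-15,"dy":-36,"dz":0,"wx":0,"wy":0,"wz":0,"claw":1},
  {"dx":-15,"dy":-36,"dz":0,"wx":0,"wy":0,"wz":0,"claw":1},
  {"dx":0,"dy":0,"dz":0,"wx":0,"wy":0,"wz":0,"claw":1},
  {"dx":0,"dy":0,"dz":25,"wx":0,"wy":0,"wz":0,"claw":1},
  {"dx":0,"dy":0,"dz":25,"wx":0,"wy":0,"wz":0,"claw":1},
  {"dx":0,"dy":0,"dz":22,"wx":0,"wy":0,"wz":0,"claw":1},
  {"dx":0,"dy":0,"dz":0,"wx":0,"wy":0,"wz":0,"claw":1},
])

```text
time: 18.15
tool_pos: [0.5989, 0.0962, 0.1059]
tool_rot: [-3.137, -0.011, 2.738]
contact_force: [-0.5, 1.0, -1.5]
grip_width: 0.027
```

```bash
python3 - <<'E'
from h import *
c=shot('top'); im=c['img'][160:300,120:360,::-1]
cv2.imwrite('pics/t2.png',cv2.resize(im,None,fx=3,fy=3,interpolation=2))
o=get_obs();print(o['tool_pos'],o['grip_width'])
E
```

```text
[0.59999316 0.09630856 0.10816852] 0.02689214261076699
```

View pics/t2.png

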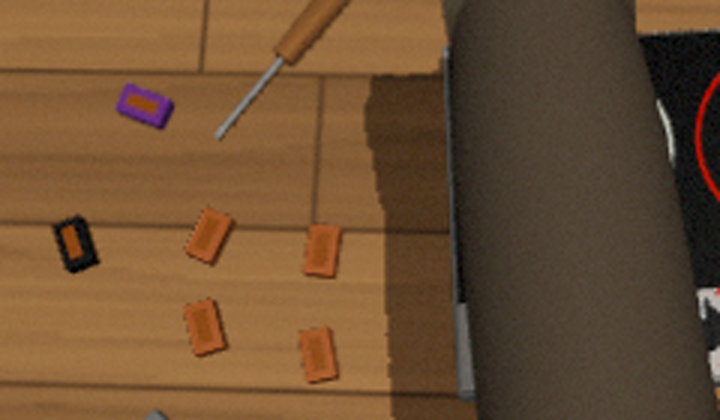

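The arm hides the pot, but there is no contact force. The four remaining blocks are unmoved. Release and go on to the next block.

>>> step_arm([
  {"dx":0,"dy":0,"dz":0,"wx":0,"wy":0,"wz":0,"claw":0.1},
  {"dx":0,"dy":0,"dz":0,"wx":0,"wy":0,"wz":0,"claw":0.1},
  {"dx":0,"dy":0,"dz":0,"wx":0,"wy":0,"wz":0,"claw":0.1},
  {"dx":0,"dy":0,"dz":-30,"wx":0,"wy":0,"wz":0,"claw":0.1},
  {"dx":0,"dy":0,"dz":-40,"wx":0,"wy":0,"wz":0,"claw":-0.2},
  {"dx":0,"dy":0,"dz":-10,"wx":0,"wy":0,"wz":0,"claw":-0.2},
  {"dx":31,"dy":30,"dz":0,"wx":0,"wy":0,"wz":0,"claw":-0.2},
  {"dx":31,"dy":30,"dz":0,"wx":0,"wy":0,"wz":0,"claw":-0.2},
  {"dx":31,"dy":30,"dz":0,"wx":0,"wy":0,"wz":0,"claw":-0.2},
  {"dx":31,"dy":30,"dz":0,"wx":0,"wy":0,"wz":0,"claw":-0.2},
  {"dx":31,"dy":30,"dz":0,"wx":0,"wy":0,"wz":0,"claw":-0.2},
  {"dx":0,"dy":0,"dz":10,"wx":0,"wy":0,"wz":-1,"claw":-0.2},
])

```text
time: 19.4
tool_pos: [0.5175, 0.2997, 0.1829]
tool_rot: [3.138, -0.003, 2.849]
contact_force: [0.3, -0.3, -0.9]
grip_width: 0.0516
```

>>> step_arm([
  {"dx":0,"dy":0,"dz":30,"wx":0,"wy":0,"wz":-1,"claw":-0.2},
  {"dx":0,"dy":0,"dz":30,"wx":0,"wy":0,"wz":-1,"claw":-0.2},
  {"dx":0,"dy":0,"dz":30,"wx":0,"wy":0,"wz":0,"claw":-0.2},
  {"dx":0,"dy":0,"dz":0,"wx":0,"wy":0,"wz":0,"claw":-0.2},
])

```text
time: 19.8
tool_pos: [0.516, 0.2939, 0.0874]
tool_rot: [-3.138, -0.01, 3.051]
contact_force: [-0.9, -0.9, -0.8]
grip_width: 0.051
```

```bash
python3 - <<'E'
from h import *
c=shot('side')
[print(*w) for w in wax(c,(190,320,345,420))]
c=shot('top');print('top')
[print(*w) for w in wax(c)]
go(.518,.293,.006,175)
im=c['img'][150:300,250:370,::-1]
cv2.imwrite('pics/t3.png',cv2.resize(im,None,fx=4,fy=4,interpolation=2))
E
```

```text
[282. 408.] [439. 412.] [ 9. 41.] 18
[281. 398.] [446. 393.] [16. 45.] 18
[243. 393.] [525. 402.] [30. 51.] 155
[309. 361.] [424. 291.] [12. 29.] 11
[266. 353.] [514. 298.] [34. 39.] 174
top
at [0.5183 0.295  0.0918] yaw 174.8 tool d [ 0.1 -2.  85.8] wz -0.03
```

View pics/t3.png

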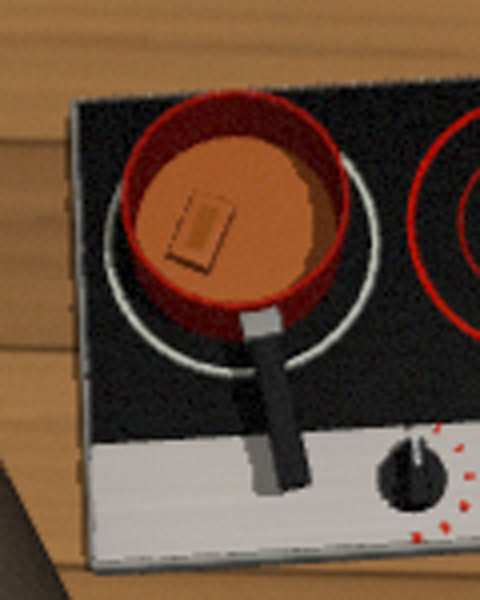

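Block 1 lies in the pot at crop (205,232). Now block 2.

>>> step_arm([
  {"dx":0,"dy":-2,"dz":25,"wx":0,"wy":0,"wz":0,"claw":-0.2},
  {"dx":0,"dy":0,"dz":25,"wx":0,"wy":0,"wz":0,"claw":-0.2},
  {"dx":0,"dy":0,"dz":20,"wx":0,"wy":0,"wz":0,"claw":-0.2},
  {"dx":0,"dy":0,"dz":12,"wx":0,"wy":0,"wz":0,"claw":-0.2},
  {"dx":0,"dy":0,"dz":3,"wx":0,"wy":0,"wz":0,"claw":-0.2},
  {"dx":0,"dy":0,"dz":0,"wx":0,"wy":0,"wz":0,"claw":0.3},
  {"dx":0,"dy":0,"dz":0,"wx":0,"wy":0,"wz":0,"claw":1},
  {"dx":0,"dy":0,"dz":0,"wx":0,"wy":0,"wz":0,"claw":1},
  {"dx":0,"dy":0,"dz":0,"wx":0,"wy":0,"wz":0,"claw":1},
])

```text
time: 20.8
tool_pos: [0.5189, 0.2937, 0.008]
tool_rot: [3.139, -0.002, 3.051]
contact_force: [-0.3, -1.4, 6.7]
grip_width: 0.0265
```

>>> step_arm([
  {"dx":0,"dy":0,"dz":-10,"wx":0,"wy":0,"wz":0,"claw":1},
  {"dx":0,"dy":0,"dz":-30,"wx":0,"wy":0,"wz":0,"claw":1},
  {"dx":0,"dy":0,"dz":-40,"wx":0,"wy":0,"wz":0,"claw":1},
  {"dx":0,"dy":0,"dz":-40,"wx":0,"wy":0,"wz":0,"claw":1},
  {"dx":0,"dy":0,"dz":-40,"wx":0,"wy":0,"wz":0,"claw":1},
  {"dx":0,"dy":0,"dz":-25,"wx":0,"wy":0,"wz":0,"claw":1},
  {"dx":0,"dy":0,"dz":0,"wx":0,"wy":0,"wz":0,"claw":1},
])

```text
time: 21.5
tool_pos: [0.5202, 0.2939, 0.1966]
tool_rot: [3.137, 0.002, 3.051]
contact_force: [0.9, 0.8, -0.0]
grip_width: 0.0265
```

>>> step_arm([
  {"dx":-18,"dy":-38,"dz":0,"wx":0,"wy":0,"wz":0,"claw":1},
  {"dx":-18,"dy":-38,"dz":0,"wx":0,"wy":0,"wz":0,"claw":1},
  {"dx":-18,"dy":-38,"dz":0,"wx":0,"wy":0,"wz":0,"claw":1},
  {"dx":-18,"dy":-38,"dz":0,"wx":0,"wy":0,"wz":0,"claw":1},
  {"dx":-18,"dy":-38,"dz":0,"wx":0,"wy":0,"wz":0,"claw":1},
  {"dx":-16,"dy":-40,"dz":0,"wx":0,"wy":0,"wz":0,"claw":1},
  {"dx":0,"dy":0,"dz":0,"wx":0,"wy":0,"wz":0,"claw":1},
  {"dx":0,"dy":0,"dz":30,"wx":0,"wy":0,"wz":0,"claw":1},
  {"dx":0,"dy":0,"dz":30,"wx":0,"wy":0,"wz":0,"claw":1},
  {"dx":0,"dy":0,"dz":22,"wx":0,"wy":0,"wz":0,"claw":1},
  {"dx":0,"dy":0,"dz":0,"wx":0,"wy":0,"wz":0,"claw":1},
])

```text
time: 22.6
tool_pos: [0.6004, 0.0548, 0.1049]
tool_rot: [-3.141, -0.011, 3.052]
contact_force: [-0.3, -0.4, -0.3]
grip_width: 0.0269
```

>>> step_arm([
  {"dx":0,"dy":0,"dz":0,"wx":0,"wy":0,"wz":0,"claw":0.1},
  {"dx":0,"dy":0,"dz":0,"wx":0,"wy":0,"wz":0,"claw":0.1},
  {"dx":0,"dy":0,"dz":0,"wx":0,"wy":0,"wz":0,"claw":0.1},
  {"dx":0,"dy":0,"dz":-30,"wx":0,"wy":0,"wz":0,"claw":0.1},
  {"dx":0,"dy":0,"dz":-40,"wx":0,"wy":0,"wz":0,"claw":-0.2},
  {"dx":0,"dy":0,"dz":-10,"wx":0,"wy":0,"wz":0,"claw":-0.2},
])

```text
time: 23.2
tool_pos: [0.6054, 0.0546, 0.1944]
tool_rot: [3.14, 0.004, 3.051]
contact_force: [0.4, 0.4, 0.7]
grip_width: 0.0512
```

>>> step_arm([
  {"dx":29,"dy":31,"dz":0,"wx":0,"wy":0,"wz":0,"claw":-0.2},
  {"dx":29,"dy":31,"dz":0,"wx":0,"wy":0,"wz":0,"claw":-0.2},
  {"dx":29,"dy":31,"dz":0,"wx":0,"wy":0,"wz":0,"claw":-0.2},
  {"dx":29,"dy":31,"dz":0,"wx":0,"wy":0,"wz":0,"claw":-0.2},
  {"dx":29,"dy":31,"dz":0,"wx":0,"wy":0,"wz":0,"claw":-0.2},
  {"dx":29,"dy":31,"dz":0,"wx":0,"wy":0,"wz":0,"claw":-0.2},
  {"dx":27,"dy":33,"dz":0,"wx":0,"wy":0,"wz":0,"claw":-0.2},
  {"dx":0,"dy":0,"dz":20,"wx":0,"wy":0,"wz":-1,"claw":-0.2},
  {"dx":0,"dy":0,"dz":30,"wx":0,"wy":0,"wz":-1,"claw":-0.2},
  {"dx":0,"dy":0,"dz":30,"wx":0,"wy":0,"wz":-1,"claw":-0.2},
  {"dx":0,"dy":0,"dz":20,"wx":0,"wy":0,"wz":0,"claw":-0.2},
  {"dx":0,"dy":0,"dz":0,"wx":0,"wy":0,"wz":0,"claw":-0.2},
])

```text
time: 24.4
tool_pos: [0.4211, 0.2898, 0.0875]
tool_rot: [3.141, -0.007, -2.918]
contact_force: [-0.9, -0.4, 0.4]
grip_width: 0.0513
```

```bash
cat >> h.py <<'E'
def chk(x,y,z,yaw):
    c=shot('side'); print('side');[print(*w) for w in wax(c,(150,320,360,430))]
    c=shot('top');print('top')
    [print(*w) for w in wax(c,(120,170,262,330))]
    go(x,y,z,yaw); return c
E
python3 -c "
from h import *
chk(.423,.292,.006,193)"
```

```text
side
[325. 427.] [346. 425.] [ 8. 26.] 46
[168. 403.] [652. 468.] [ 9. 27.] 73
[282. 403.] [443. 401.] [33. 42.] 18
[241. 392.] [524. 403.] [26. 49.] 152
[309. 364.] [419. 297.] [34. 41.] 7
top
at [0.4228 0.2908 0.0905] yaw -167.2 tool d [-0.5  1.1 84.5] wz -60.03
```

>>> step_arm([
  {"dx":0,"dy":1,"dz":25,"wx":0,"wy":0,"wz":0,"claw":-0.2},
  {"dx":0,"dy":0,"dz":25,"wx":0,"wy":0,"wz":0,"claw":-0.2},
  {"dx":0,"dy":0,"dz":20,"wx":0,"wy":0,"wz":0,"claw":-0.2},
  {"dx":0,"dy":0,"dz":11,"wx":0,"wy":0,"wz":0,"claw":-0.2},
  {"dx":0,"dy":0,"dz":3,"wx":0,"wy":0,"wz":0,"claw":-0.2},
  {"dx":0,"dy":0,"dz":0,"wx":0,"wy":0,"wz":0,"claw":0.3},
  {"dx":0,"dy":0,"dz":0,"wx":0,"wy":0,"wz":0,"claw":1},
  {"dx":0,"dy":0,"dz":0,"wx":0,"wy":0,"wz":0,"claw":1},
  {"dx":0,"dy":0,"dz":0,"wx":0,"wy":0,"wz":0,"claw":1},
])

```text
time: 25.4
tool_pos: [0.4231, 0.2924, 0.0072]
tool_rot: [3.139, -0.001, -2.918]
contact_force: [-0.4, -1.5, 6.5]
grip_width: 0.0265
```

>>> step_arm([
  {"dx":0,"dy":0,"dz":-10,"wx":0,"wy":0,"wz":0,"claw":1},
  {"dx":0,"dy":0,"dz":-30,"wx":0,"wy":0,"wz":0,"claw":1},
  {"dx":0,"dy":0,"dz":-40,"wx":0,"wy":0,"wz":0,"claw":1},
  {"dx":0,"dy":0,"dz":-40,"wx":0,"wy":0,"wz":0,"claw":1},
  {"dx":0,"dy":0,"dz":-40,"wx":0,"wy":0,"wz":0,"claw":1},
  {"dx":0,"dy":0,"dz":-25,"wx":0,"wy":0,"wz":0,"claw":1},
  {"dx":0,"dy":0,"dz":0,"wx":0,"wy":0,"wz":0,"claw":1},
])

```text
time: 26.1
tool_pos: [0.4243, 0.2926, 0.1956]
tool_rot: [3.137, 0.003, -2.918]
contact_force: [0.6, -0.2, -0.8]
grip_width: 0.0269
```

>>> step_arm([
  {"dx":-21,"dy":-42,"dz":0,"wx":0,"wy":0,"wz":0,"claw":1},
  {"dx":-21,"dy":-42,"dz":0,"wx":0,"wy":0,"wz":0,"claw":1},
  {"dx":-21,"dy":-42,"dz":0,"wx":0,"wy":0,"wz":0,"claw":1},
  {"dx":-21,"dy":-42,"dz":0,"wx":0,"wy":0,"wz":0,"claw":1},
  {"dx":-21,"dy":-42,"dz":0,"wx":0,"wy":0,"wz":0,"claw":1},
  {"dx":-22,"dy":-42,"dz":0,"wx":0,"wy":0,"wz":0,"claw":1},
  {"dx":0,"dy":0,"dz":0,"wx":0,"wy":0,"wz":0,"claw":1},
  {"dx":0,"dy":0,"dz":30,"wx":0,"wy":0,"wz":0,"claw":1},
  {"dx":0,"dy":0,"dz":30,"wx":0,"wy":0,"wz":0,"claw":1},
  {"dx":0,"dy":0,"dz":20,"wx":0,"wy":0,"wz":0,"claw":1},
  {"dx":0,"dy":0,"dz":0,"wx":0,"wy":0,"wz":0,"claw":1},
])

```text
time: 27.2
tool_pos: [0.5994, 0.074, 0.1059]
tool_rot: [3.139, -0.011, -2.917]
contact_force: [-0.7, 0.3, -1.5]
grip_width: 0.0267
```

>>> step_arm([
  {"dx":0,"dy":0,"dz":0,"wx":0,"wy":0,"wz":0,"claw":0.1},
  {"dx":0,"dy":0,"dz":0,"wx":0,"wy":0,"wz":0,"claw":0.1},
  {"dx":0,"dy":0,"dz":0,"wx":0,"wy":0,"wz":0,"claw":0.1},
  {"dx":0,"dy":0,"dz":-30,"wx":0,"wy":0,"wz":0,"claw":0.1},
  {"dx":0,"dy":0,"dz":-40,"wx":0,"wy":0,"wz":0,"claw":-0.2},
  {"dx":0,"dy":0,"dz":-10,"wx":0,"wy":0,"wz":0,"claw":-0.2},
])

```text
time: 27.8
tool_pos: [0.6045, 0.0743, 0.1955]
tool_rot: [3.141, 0.004, -2.918]
contact_force: [0.5, 0.0, 0.4]
grip_width: 0.0513
```

>>> step_arm([
  {"dx":10,"dy":43,"dz":0,"wx":0,"wy":0,"wz":0,"claw":-0.2},
  {"dx":10,"dy":43,"dz":0,"wx":0,"wy":0,"wz":0,"claw":-0.2},
  {"dx":10,"dy":43,"dz":0,"wx":0,"wy":0,"wz":0,"claw":-0.2},
  {"dx":10,"dy":43,"dz":0,"wx":0,"wy":0,"wz":0,"claw":-0.2},
  {"dx":10,"dy":43,"dz":0,"wx":0,"wy":0,"wz":0,"claw":-0.2},
  {"dx":10,"dy":43,"dz":0,"wx":0,"wy":0,"wz":0,"claw":-0.2},
  {"dx":11,"dy":44,"dz":0,"wx":0,"wy":0,"wz":0,"claw":-0.2},
  {"dx":11,"dy":44,"dz":0,"wx":0,"wy":0,"wz":0,"claw":-0.2},
  {"dx":0,"dy":0,"dz":30,"wx":0,"wy":0,"wz":-0.8,"claw":-0.2},
  {"dx":0,"dy":0,"dz":30,"wx":0,"wy":0,"wz":0,"claw":-0.2},
  {"dx":0,"dy":0,"dz":30,"wx":0,"wy":0,"wz":0,"claw":-0.2},
  {"dx":0,"dy":0,"dz":0,"wx":0,"wy":0,"wz":0,"claw":-0.2},
])

```text
time: 29.0
tool_pos: [0.4434, 0.3919, 0.0971]
tool_rot: [-3.141, -0.009, -2.833]
contact_force: [-1.3, -1.1, -0.7]
grip_width: 0.0511
```

```bash

python3 -c "
from h import *
c=chk(.445,.395,.006,-162)
im=c['img'][150:330,120:370,::-1]
cv2.imwrite('pics/t4.png',cv2.resize(im,None,fx=3,fy=3,interpolation=2))"
```

```text
side
[168. 403.] [652. 468.] [ 9. 27.] 73
[282. 403.] [442. 401.] [33. 41.] 18
[242. 393.] [525. 403.] [28. 50.] 159
top
[191. 270.] [441. 384.] [14. 27.] 44
[189. 237.] [529. 397.] [26. 45.] 157
at [0.4454 0.3932 0.1014] yaw -162.4 tool d [-0.2  1.8 95.4] wz -0.06
```

View pics/t4.png

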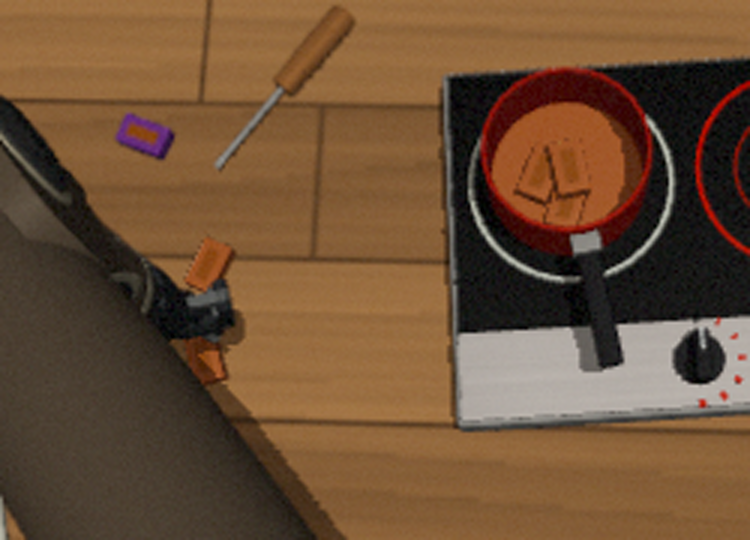

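Three blocks are in the pot (crop (535,172), (570,163), (567,208)). The gripper stands over block 4.

>>> step_arm([
  {"dx":0,"dy":2,"dz":25,"wx":0,"wy":0,"wz":0,"claw":-0.2},
  {"dx":0,"dy":0,"dz":30,"wx":0,"wy":0,"wz":0,"claw":-0.2},
  {"dx":0,"dy":0,"dz":25,"wx":0,"wy":0,"wz":0,"claw":-0.2},
  {"dx":0,"dy":0,"dz":12,"wx":0,"wy":0,"wz":0,"claw":-0.2},
  {"dx":0,"dy":0,"dz":3,"wx":0,"wy":0,"wz":0,"claw":-0.2},
  {"dx":0,"dy":0,"dz":0,"wx":0,"wy":0,"wz":0,"claw":0.3},
  {"dx":0,"dy":0,"dz":0,"wx":0,"wy":0,"wz":0,"claw":1},
  {"dx":0,"dy":0,"dz":0,"wx":0,"wy":0,"wz":0,"claw":1},
  {"dx":0,"dy":0,"dz":0,"wx":0,"wy":0,"wz":0,"claw":1},
])

```text
time: 30.0
tool_pos: [0.4456, 0.3962, 0.0077]
tool_rot: [3.138, -0.0, -2.834]
contact_force: [0.3, 0.4, 5.5]
grip_width: 0.0266
```

>>> step_arm([
  {"dx":0,"dy":0,"dz":-10,"wx":0,"wy":0,"wz":0,"claw":1},
  {"dx":0,"dy":0,"dz":-30,"wx":0,"wy":0,"wz":0,"claw":1},
  {"dx":0,"dy":0,"dz":-40,"wx":0,"wy":0,"wz":0,"claw":1},
  {"dx":0,"dy":0,"dz":-40,"wx":0,"wy":0,"wz":0,"claw":1},
  {"dx":0,"dy":0,"dz":-40,"wx":0,"wy":0,"wz":0,"claw":1},
  {"dx":0,"dy":0,"dz":-25,"wx":0,"wy":0,"wz":0,"claw":1},
  {"dx":0,"dy":0,"dz":0,"wx":0,"wy":0,"wz":0,"claw":1},
])

```text
time: 30.7
tool_pos: [0.4465, 0.3963, 0.1961]
tool_rot: [3.136, 0.004, -2.834]
contact_force: [0.1, 0.6, 0.0]
grip_width: 0.0265
```

>>> step_arm([
  {"dx":-8,"dy":-46,"dz":0,"wx":0,"wy":0,"wz":0,"claw":1},
  {"dx":-8,"dy":-46,"dz":0,"wx":0,"wy":0,"wz":0,"claw":1},
  {"dx":-8,"dy":-46,"dz":0,"wx":0,"wy":0,"wz":0,"claw":1},
  {"dx":-8,"dy":-46,"dz":0,"wx":0,"wy":0,"wz":0,"claw":1},
  {"dx":-8,"dy":-46,"dz":0,"wx":0,"wy":0,"wz":0,"claw":1},
  {"dx":-8,"dy":-46,"dz":0,"wx":0,"wy":0,"wz":0,"claw":1},
  {"dx":-8,"dy":-46,"dz":0,"wx":0,"wy":0,"wz":0,"claw":1},
  {"dx":-8,"dy":-46,"dz":0,"wx":0,"wy":0,"wz":0,"claw":1},
  {"dx":0,"dy":0,"dz":0,"wx":0,"wy":0,"wz":0,"claw":1},
  {"dx":0,"dy":0,"dz":0,"wx":0,"wy":0,"wz":0,"claw":1},
])

```text
time: 31.7
tool_pos: [0.6174, 0.0627, 0.1888]
tool_rot: [3.139, -0.005, -2.836]
contact_force: [0.4, -0.8, 0.3]
grip_width: 0.0267
```

>>> step_arm([
  {"dx":0,"dy":0,"dz":25,"wx":0,"wy":0,"wz":0,"claw":1},
  {"dx":0,"dy":0,"dz":25,"wx":0,"wy":0,"wz":0,"claw":1},
  {"dx":0,"dy":0,"dz":15,"wx":0,"wy":0,"wz":0,"claw":1},
  {"dx":0,"dy":0,"dz":0,"wx":0,"wy":0,"wz":0,"claw":1},
  {"dx":0,"dy":0,"dz":0,"wx":0,"wy":0,"wz":0,"claw":0.1},
  {"dx":0,"dy":0,"dz":0,"wx":0,"wy":0,"wz":0,"claw":0.1},
  {"dx":0,"dy":0,"dz":0,"wx":0,"wy":0,"wz":0,"claw":0.1},
  {"dx":0,"dy":0,"dz":-30,"wx":0,"wy":0,"wz":0,"claw":0.1},
  {"dx":0,"dy":0,"dz":-35,"wx":0,"wy":0,"wz":0,"claw":-0.2},
  {"dx":0,"dy":0,"dz":0,"wx":0,"wy":0,"wz":0,"claw":-0.2},
])

```text
time: 32.7
tool_pos: [0.62, 0.064, 0.1958]
tool_rot: [3.141, 0.005, -2.834]
contact_force: [1.0, -0.0, 0.2]
grip_width: 0.0514
```

>>> step_arm([
  {"dx":-2,"dy":43,"dz":0,"wx":0,"wy":0,"wz":0,"claw":-0.2},
  {"dx":-2,"dy":43,"dz":0,"wx":0,"wy":0,"wz":0,"claw":-0.2},
  {"dx":-2,"dy":43,"dz":0,"wx":0,"wy":0,"wz":0,"claw":-0.2},
  {"dx":-2,"dy":43,"dz":0,"wx":0,"wy":0,"wz":0,"claw":-0.2},
  {"dx":-2,"dy":43,"dz":0,"wx":0,"wy":0,"wz":0,"claw":-0.2},
  {"dx":-2,"dy":43,"dz":0,"wx":0,"wy":0,"wz":0,"claw":-0.2},
  {"dx":-2,"dy":43,"dz":0,"wx":0,"wy":0,"wz":0,"claw":-0.2},
  {"dx":-2,"dy":43,"dz":0,"wx":0,"wy":0,"wz":0,"claw":-0.2},
  {"dx":0,"dy":0,"dz":0,"wx":0,"wy":0,"wz":1,"claw":-0.2},
  {"dx":0,"dy":0,"dz":0,"wx":0,"wy":0,"wz":1,"claw":-0.2},
  {"dx":0,"dy":0,"dz":0,"wx":0,"wy":0,"wz":1,"claw":-0.2},
  {"dx":0,"dy":0,"dz":0,"wx":0,"wy":0,"wz":1,"claw":-0.2},
])

```text
time: 33.9
tool_pos: [0.5287, 0.3968, 0.1906]
tool_rot: [3.141, -0.004, 3.026]
contact_force: [0.3, 0.1, -0.5]
grip_width: 0.0515
```

>>> step_arm([
  {"dx":0,"dy":0,"dz":30,"wx":0,"wy":0,"wz":1,"claw":-0.2},
  {"dx":0,"dy":0,"dz":30,"wx":0,"wy":0,"wz":1,"claw":-0.2},
  {"dx":0,"dy":0,"dz":20,"wx":0,"wy":0,"wz":0.8,"claw":-0.2},
  {"dx":0,"dy":0,"dz":0,"wx":0,"wy":0,"wz":0,"claw":-0.2},
])

```text
time: 34.3
tool_pos: [0.5269, 0.3954, 0.1072]
tool_rot: [-3.136, -0.007, 2.737]
contact_force: [-1.1, -0.8, 0.2]
grip_width: 0.0511
```

```bash

python3 -c "
from h import *
c=chk(.529,.397,.006,157)"
```

```text
side
[325. 427.] [346. 424.] [ 7. 26.] 46
[168. 403.] [652. 468.] [ 9. 27.] 73
[242. 393.] [526. 403.] [31. 50.] 162
top
at [0.5284 0.3966 0.1109] yaw 156.9 tool d [ -0.3   0.6 104.9] wz -0.01
```

>>> step_arm([
  {"dx":0,"dy":1,"dz":30,"wx":0,"wy":0,"wz":0,"claw":-0.2},
  {"dx":0,"dy":0,"dz":30,"wx":0,"wy":0,"wz":0,"claw":-0.2},
  {"dx":0,"dy":0,"dz":28,"wx":0,"wy":0,"wz":0,"claw":-0.2},
  {"dx":0,"dy":0,"dz":13,"wx":0,"wy":0,"wz":0,"claw":-0.2},
  {"dx":0,"dy":0,"dz":3,"wx":0,"wy":0,"wz":0,"claw":-0.2},
  {"dx":0,"dy":0,"dz":0,"wx":0,"wy":0,"wz":0,"claw":0.3},
  {"dx":0,"dy":0,"dz":0,"wx":0,"wy":0,"wz":0,"claw":1},
  {"dx":0,"dy":0,"dz":0,"wx":0,"wy":0,"wz":0,"claw":1},
  {"dx":0,"dy":0,"dz":0,"wx":0,"wy":0,"wz":0,"claw":1},
])

```text
time: 35.3
tool_pos: [0.5295, 0.3984, 0.0085]
tool_rot: [3.139, -0.002, 2.737]
contact_force: [-0.0, -0.2, 6.6]
grip_width: 0.0268
```

>>> step_arm([
  {"dx":0,"dy":0,"dz":-10,"wx":0,"wy":0,"wz":0,"claw":1},
  {"dx":0,"dy":0,"dz":-30,"wx":0,"wy":0,"wz":0,"claw":1},
  {"dx":0,"dy":0,"dz":-40,"wx":0,"wy":0,"wz":0,"claw":1},
  {"dx":0,"dy":0,"dz":-40,"wx":0,"wy":0,"wz":0,"claw":1},
  {"dx":0,"dy":0,"dz":-40,"wx":0,"wy":0,"wz":0,"claw":1},
  {"dx":0,"dy":0,"dz":-25,"wx":0,"wy":0,"wz":0,"claw":1},
  {"dx":0,"dy":0,"dz":0,"wx":0,"wy":0,"wz":0,"claw":1},
])

```text
time: 36.0
tool_pos: [0.5305, 0.3984, 0.1972]
tool_rot: [3.135, 0.0, 2.737]
contact_force: [0.2, 0.6, -0.5]
grip_width: 0.0264
```

```bash

python3 -c "
from h import *
c=shot('top')
im=c['img'][150:330,120:370,::-1]
cv2.imwrite('pics/t5.png',cv2.resize(im,None,fx=3,fy=3,interpolation=2));print(get_obs()['grip_width'])"
```

```text
0.026650859594260144
```

View pics/t5.png

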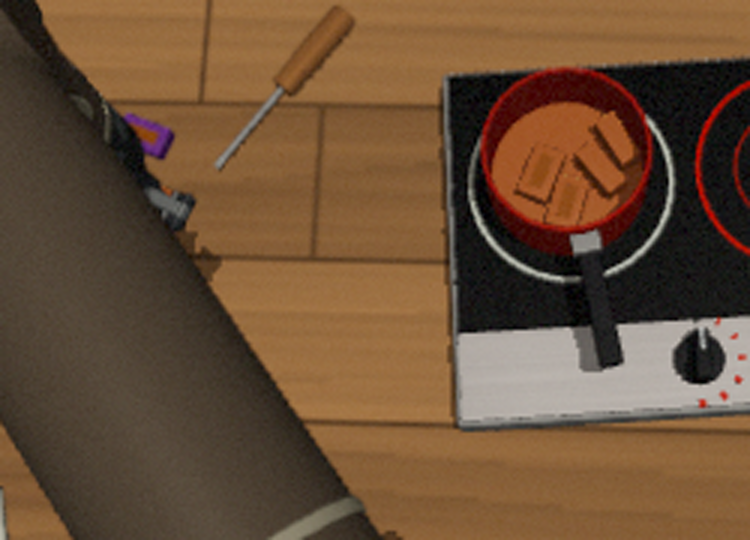

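Four are in the pot and the bench blocks are gone; the fifth is in the grip. I'll drop it at the back left.

>>> step_arm([
  {"dx":-26,"dy":-31,"dz":0,"wx":0,"wy":0,"wz":0,"claw":1},
  {"dx":-26,"dy":-31,"dz":0,"wx":0,"wy":0,"wz":0,"claw":1},
  {"dx":-26,"dy":-31,"dz":0,"wx":0,"wy":0,"wz":0,"claw":1},
  {"dx":-26,"dy":-31,"dz":0,"wx":0,"wy":0,"wz":0,"claw":1},
  {"dx":-26,"dy":-31,"dz":0,"wx":0,"wy":0,"wz":0,"claw":1},
  {"dx":-26,"dy":-31,"dz":0,"wx":0,"wy":0,"wz":0,"claw":1},
  {"dx":-26,"dy":-31,"dz":0,"wx":0,"wy":0,"wz":0,"claw":1},
  {"dx":-26,"dy":-30,"dz":0,"wx":0,"wy":0,"wz":0,"claw":1},
  {"dx":0,"dy":0,"dz":0,"wx":0,"wy":0,"wz":0,"claw":1},
  {"dx":0,"dy":0,"dz":0,"wx":0,"wy":0,"wz":0,"claw":1},
])

```text
time: 37.05
tool_pos: [0.6226, 0.0875, 0.1893]
tool_rot: [-3.14, -0.006, 2.735]
contact_force: [-0.3, 0.4, -0.3]
grip_width: 0.0272
```

>>> step_arm([
  {"dx":0,"dy":0,"dz":25,"wx":0,"wy":0,"wz":0,"claw":1},
  {"dx":0,"dy":0,"dz":25,"wx":0,"wy":0,"wz":0,"claw":1},
  {"dx":0,"dy":0,"dz":15,"wx":0,"wy":0,"wz":0,"claw":1},
  {"dx":0,"dy":0,"dz":0,"wx":0,"wy":0,"wz":0,"claw":1},
  {"dx":0,"dy":0,"dz":0,"wx":0,"wy":0,"wz":0,"claw":0.1},
  {"dx":0,"dy":0,"dz":0,"wx":0,"wy":0,"wz":0,"claw":0.1},
  {"dx":0,"dy":0,"dz":0,"wx":0,"wy":0,"wz":0,"claw":0.1},
  {"dx":0,"dy":0,"dz":-30,"wx":0,"wy":0,"wz":0,"claw":0.1},
  {"dx":0,"dy":0,"dz":-40,"wx":0,"wy":0,"wz":0,"claw":-0.2},
  {"dx":0,"dy":0,"dz":0,"wx":0,"wy":0,"wz":1,"claw":-0.2},
  {"dx":0,"dy":0,"dz":0,"wx":0,"wy":0,"wz":1,"claw":-0.2},
  {"dx":0,"dy":0,"dz":0,"wx":0,"wy":0,"wz":1,"claw":-0.2},
])

```text
time: 38.25
tool_pos: [0.6237, 0.0885, 0.1972]
tool_rot: [-3.142, -0.002, 2.419]
contact_force: [1.0, 0.1, 0.2]
grip_width: 0.0514
```

>>> step_arm([
  {"dx":0,"dy":0,"dz":0,"wx":0,"wy":0,"wz":1,"claw":-0.2},
  {"dx":0,"dy":0,"dz":0,"wx":0,"wy":0,"wz":1,"claw":-0.2},
  {"dx":0,"dy":0,"dz":0,"wx":0,"wy":0,"wz":1,"claw":-0.2},
  {"dx":0,"dy":0,"dz":0,"wx":0,"wy":0,"wz":1,"claw":-0.2},
  {"dx":0,"dy":0,"dz":0,"wx":0,"wy":0,"wz":1,"claw":-0.2},
  {"dx":0,"dy":0,"dz":0,"wx":0,"wy":0,"wz":1,"claw":-0.2},
  {"dx":0,"dy":0,"dz":0,"wx":0,"wy":0,"wz":1,"claw":-0.2},
  {"dx":0,"dy":0,"dz":0,"wx":0,"wy":0,"wz":1,"claw":-0.2},
  {"dx":0,"dy":0,"dz":0,"wx":0,"wy":0,"wz":0.15,"claw":-0.2},
  {"dx":0,"dy":0,"dz":0,"wx":0,"wy":0,"wz":0,"claw":-0.2},
])

```text
time: 39.25
tool_pos: [0.6233, 0.0885, 0.1963]
tool_rot: [-3.139, -0.001, 1.571]
contact_force: [0.2, -0.2, 0.0]
grip_width: 0.0509
```

>>> step_arm([
  {"dx":-40,"dy":-12,"dz":0,"wx":0,"wy":0,"wz":0,"claw":-0.2},
  {"dx":-44,"dy":-12,"dz":0,"wx":0,"wy":0,"wz":0,"claw":-0.2},
  {"dx":-44,"dy":-12,"dz":0,"wx":0,"wy":0,"wz":0,"claw":-0.2},
  {"dx":-44,"dy":-12,"dz":0,"wx":0,"wy":0,"wz":0,"claw":-0.2},
  {"dx":-44,"dy":-12,"dz":0,"wx":0,"wy":0,"wz":0,"claw":-0.2},
  {"dx":-44,"dy":-13,"dz":0,"wx":0,"wy":0,"wz":0,"claw":-0.2},
  {"dx":-44,"dy":-13,"dz":0,"wx":0,"wy":0,"wz":0,"claw":-0.2},
  {"dx":-44,"dy":-13,"dz":0,"wx":0,"wy":0,"wz":0,"claw":-0.2},
  {"dx":-44,"dy":-13,"dz":0,"wx":0,"wy":0,"wz":0,"claw":-0.2},
  {"dx":-44,"dy":-13,"dz":0,"wx":0,"wy":0,"wz":0,"claw":-0.2},
  {"dx":-44,"dy":-12,"dz":0,"wx":0,"wy":0,"wz":0,"claw":-0.2},
  {"dx":0,"dy":0,"dz":0,"wx":0,"wy":0,"wz":0,"claw":-0.2},
])

```text
time: 40.45
tool_pos: [0.4837, -0.3962, 0.1954]
tool_rot: [-3.137, 0.0, 1.566]
contact_force: [0.8, 0.6, 1.0]
grip_width: 0.0511
```

```bash

python3 -c "
from h import *
c=shot('top')
im=c['img'][150:330,120:520,::-1]
cv2.imwrite('pics/t6.png',cv2.resize(im,(800,360),interpolation=2))
h=cv2.cvtColor(c['img'],cv2.COLOR_RGB2HSV)
m=cv2.inRange(h,(0,150,60),(5,255,255))|cv2.inRange(h,(174,150,60),(180,255,255))
M=np.zeros_like(m);M[200:320,435:540]=m[200:320,435:540]
k=np.argwhere(M)[:,::-1];P=onz(c,k,.009);print('lid ext',P.min(0),P.max(0))
go(.486,-.391,.014,90)"
```

```text
lid ext [ 0.41612948 -0.46128868  0.009     ] [ 0.55901013 -0.31927119  0.009     ]
at [ 0.4845 -0.3938  0.1954] yaw 89.8 tool d [  2.8   1.5 181.4] wz -0.04
```

View pics/t6.png

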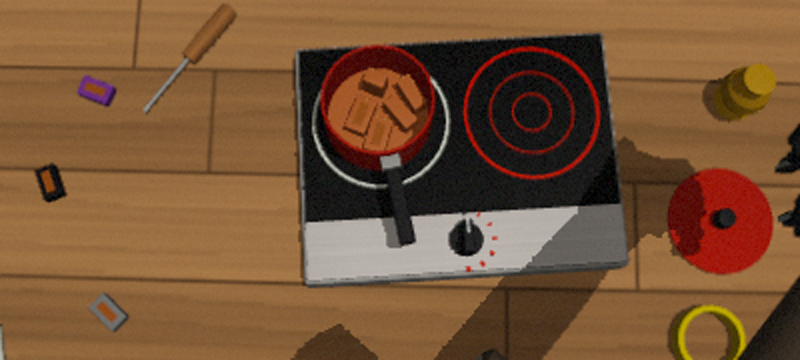

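All five blocks lie low in the pot (crop (375,100)). The lid is at crop (722,220), about (0.487,-0.390). Grip the lid.

>>> step_arm([
  {"dx":3,"dy":2,"dz":40,"wx":0,"wy":0,"wz":0,"claw":-0.2},
  {"dx":0,"dy":0,"dz":40,"wx":0,"wy":0,"wz":0,"claw":-0.2},
  {"dx":0,"dy":0,"dz":40,"wx":0,"wy":0,"wz":0,"claw":-0.2},
  {"dx":0,"dy":0,"dz":30,"wx":0,"wy":0,"wz":0,"claw":-0.2},
  {"dx":0,"dy":0,"dz":20,"wx":0,"wy":0,"wz":0,"claw":-0.2},
  {"dx":0,"dy":0,"dz":9,"wx":0,"wy":0,"wz":0,"claw":-0.2},
  {"dx":0,"dy":0,"dz":0,"wx":0,"wy":0,"wz":0,"claw":-0.2},
  {"dx":0,"dy":0,"dz":0,"wx":0,"wy":0,"wz":0,"claw":0.3},
  {"dx":0,"dy":0,"dz":0,"wx":0,"wy":0,"wz":0,"claw":1},
  {"dx":0,"dy":0,"dz":0,"wx":0,"wy":0,"wz":0,"claw":1},
  {"dx":0,"dy":0,"dz":0,"wx":0,"wy":0,"wz":0,"claw":1},
], force=60)

```text
time: 41.6
tool_pos: [0.488, -0.3888, 0.0188]
tool_rot: [-3.141, 0.001, 1.57]
contact_force: [-0.4, 1.8, 6.5]
grip_width: 0.0236
```

>>> step_arm([
  {"dx":0,"dy":0,"dz":-15,"wx":0,"wy":0,"wz":0,"claw":1},
  {"dx":0,"dy":0,"dz":-30,"wx":0,"wy":0,"wz":0,"claw":1},
  {"dx":0,"dy":0,"dz":-40,"wx":0,"wy":0,"wz":0,"claw":1},
  {"dx":0,"dy":0,"dz":-40,"wx":0,"wy":0,"wz":0,"claw":1},
  {"dx":0,"dy":0,"dz":-40,"wx":0,"wy":0,"wz":0,"claw":1},
  {"dx":0,"dy":0,"dz":-30,"wx":0,"wy":0,"wz":0,"claw":1},
  {"dx":0,"dy":0,"dz":0,"wx":0,"wy":0,"wz":0,"claw":1},
])

```text
time: 42.3
tool_pos: [0.4891, -0.3898, 0.2176]
tool_rot: [3.139, 0.005, 1.569]
contact_force: [0.8, -0.3, -1.2]
grip_width: 0.0235
```

```bash

python3 -c "
from h import *
from scipy.optimize import least_squares
for i in range(3):
    c=shot('top')
    h=cv2.cvtColor(c['img'],cv2.COLOR_RGB2HSV)
    m=cv2.inRange(h,(0,120,40),(5,255,255))|cv2.inRange(h,(174,120,40),(180,255,255))
    M=np.zeros_like(m);M[160:240,270:346]=m[160:240,270:346]
    k=max(cv2.findContours(M,cv2.RETR_EXTERNAL,1)[0],key=cv2.contourArea).reshape(-1,2)
    P=onz(c,k,.149);q=P[P[:,0]>.61][:,:2]
    f=least_squares(lambda p:np.hypot(*(q-p[:2]).T)-p[2],[.6,.075,.07],loss='soft_l1',f_scale=.001);g=least_squares(lambda p:np.hypot(*(q-p[:2]).T)-.0705,[.6,.075],loss='soft_l1',f_scale=.001)
    print(f.x,g.x,len(q))
go(.603,.075,.2,90)"
```

```text
[0.603148   0.07500636 0.07010143] [0.60263108 0.0749943 ] 75
[0.60262034 0.07508841 0.07034693] [0.60242321 0.07508116] 77
[0.60301457 0.07487045 0.07013122] [0.60253945 0.07485528] 75
at [ 0.4874 -0.3883  0.2109] yaw 89.9 tool d [463.4 115.   10.9] wz -0.01
```

>>> step_arm([
  {"dx":30,"dy":10,"dz":0,"wx":0,"wy":0,"wz":0,"claw":1},
  {"dx":43,"dy":10,"dz":0,"wx":0,"wy":0,"wz":0,"claw":1},
  {"dx":43,"dy":10,"dz":0,"wx":0,"wy":0,"wz":0,"claw":1},
  {"dx":43,"dy":10,"dz":0,"wx":0,"wy":0,"wz":0,"claw":1},
  {"dx":43,"dy":10,"dz":0,"wx":0,"wy":0,"wz":0,"claw":1},
  {"dx":43,"dy":10,"dz":0,"wx":0,"wy":0,"wz":0,"claw":1},
  {"dx":43,"dy":11,"dz":0,"wx":0,"wy":0,"wz":0,"claw":1},
  {"dx":43,"dy":11,"dz":0,"wx":0,"wy":0,"wz":0,"claw":1},
  {"dx":43,"dy":11,"dz":0,"wx":0,"wy":0,"wz":0,"claw":1},
  {"dx":43,"dy":11,"dz":0,"wx":0,"wy":0,"wz":0,"claw":1},
  {"dx":43,"dy":11,"dz":0,"wx":0,"wy":0,"wz":0,"claw":1},
  {"dx":0,"dy":0,"dz":0,"wx":0,"wy":0,"wz":0,"claw":1},
])

```text
time: 43.65
tool_pos: [0.603, 0.0762, 0.2088]
tool_rot: [-3.134, -0.002, 1.575]
contact_force: [0.3, -0.2, -1.4]
grip_width: 0.0239
```

```bash

python3 -c "
from h import *
c=shot('side'); 
lev(90);o=get_obs();print(o['grip_width'],o['contact_force']);go(.603,.0755,.17,90)"
```

```text
[0.6026 0.0739 0.2091] [-3.134e+00 -1.000e-03  1.574e+00] q [0.12 0.29 0.12 1.4  0.   1.69] lev rotvec [-0.07 -0.01  0.03]
0.023388977914910382 [-1.25703931 -0.34327002 -0.46570289]
at [0.6026 0.0739 0.2091] yaw 90.2 tool d [ 1.6  0.4 39.1] wz 0.03
```

>>> step_arm([
  {"dx":1,"dy":0,"dz":10,"wx":0,"wy":0,"wz":0,"claw":1},
  {"dx":0,"dy":0,"dz":10,"wx":0,"wy":0,"wz":0,"claw":1},
  {"dx":0,"dy":0,"dz":10,"wx":0,"wy":0,"wz":0,"claw":1},
  {"dx":0,"dy":0,"dz":7,"wx":0,"wy":0,"wz":0,"claw":1},
  {"dx":0,"dy":0,"dz":4,"wx":0,"wy":0,"wz":0,"claw":1},
  {"dx":0,"dy":0,"dz":2,"wx":0,"wy":0,"wz":0,"claw":1},
  {"dx":0,"dy":0,"dz":1,"wx":0,"wy":0,"wz":0,"claw":1},
  {"dx":0,"dy":0,"dz":0,"wx":0,"wy":0,"wz":0,"claw":1},
  {"dx":0,"dy":0,"dz":0,"wx":0,"wy":0,"wz":0,"claw":1},
])

```text
time: 44.6
tool_pos: [0.6032, 0.0725, 0.1681]
tool_rot: [-3.138, -0.001, 1.57]
contact_force: [0.7, -0.3, -1.9]
grip_width: 0.0234
```

>>> step_arm([
  {"dx":3,"dy":0,"dz":1,"wx":0,"wy":0,"wz":0,"claw":1},
  {"dx":0,"dy":0,"dz":2,"wx":0,"wy":0,"wz":0,"claw":1},
  {"dx":0,"dy":0,"dz":2,"wx":0,"wy":0,"wz":0,"claw":1},
  {"dx":0,"dy":0,"dz":1,"wx":0,"wy":0,"wz":0,"claw":1},
  {"dx":0,"dy":0,"dz":0,"wx":0,"wy":0,"wz":0,"claw":1},
  {"dx":0,"dy":0,"dz":0,"wx":0,"wy":0,"wz":0,"claw":1},
])

```text
time: 45.2
tool_pos: [0.603, 0.0757, 0.1628]
tool_rot: [-3.139, -0.001, 1.57]
contact_force: [-2.1, 0.8, 4.5]
grip_width: 0.0237
```

>>> step_arm([
  {"dx":0,"dy":0,"dz":1,"wx":0,"wy":0,"wz":0,"claw":1},
  {"dx":0,"dy":0,"dz":0,"wx":0,"wy":0,"wz":0,"claw":1},
  {"dx":0,"dy":0,"dz":0,"wx":0,"wy":0,"wz":0,"claw":0},
  {"dx":0,"dy":0,"dz":0,"wx":0,"wy":0,"wz":0,"claw":-0.2},
  {"dx":0,"dy":0,"dz":0,"wx":0,"wy":0,"wz":0,"claw":-0.2},
  {"dx":0,"dy":0,"dz":-20,"wx":0,"wy":0,"wz":0,"claw":-0.2},
  {"dx":0,"dy":0,"dz":-40,"wx":0,"wy":0,"wz":0,"claw":-0.2},
  {"dx":0,"dy":0,"dz":-20,"wx":0,"wy":0,"wz":0,"claw":-0.2},
  {"dx":0,"dy":-30,"dz":0,"wx":0,"wy":0,"wz":1,"claw":-0.2},
  {"dx":0,"dy":-30,"dz":0,"wx":0,"wy":0,"wz":0,"claw":-0.2},
  {"dx":0,"dy":-30,"dz":0,"wx":0,"wy":0,"wz":0,"claw":-0.2},
  {"dx":0,"dy":0,"dz":0,"wx":0,"wy":0,"wz":0,"claw":-0.2},
])

```text
time: 46.4
tool_pos: [0.5108, 0.0819, 0.2418]
tool_rot: [-3.137, -0.001, 1.466]
contact_force: [-0.2, 0.5, 0.4]
grip_width: 0.0511
```

```bash

python3 -c "
from h import *
c=shot('side')
a=cv2.resize(c['img'][180:320,195:385,::-1],None,fx=4,fy=4,interpolation=2)
cv2.imwrite('pics/s3.png',a)
lev()"
```

```text
[0.5126 0.0819 0.2416] [-3.138e+00 -1.000e-03  1.466e+00] q [ 0.16  0.12 -0.03  1.43  0.    1.83] lev rotvec [-0.03 -0.01  0.  ]
```

View pics/s3.png

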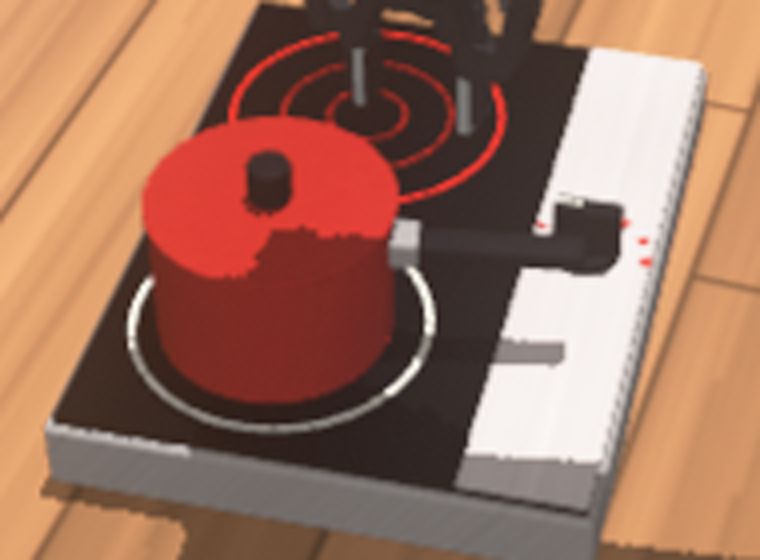

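The lid sits flat on the pot. Now the handle: turn to about 190° and measure its direction.

>>> step_arm([
  {"dx":-30,"dy":-35,"dz":0,"wx":0,"wy":0,"wz":0,"claw":-0.2},
  {"dx":0,"dy":0,"dz":0,"wx":0,"wy":0,"wz":-1,"claw":-0.2},
  {"dx":0,"dy":0,"dz":0,"wx":0,"wy":0,"wz":-1,"claw":-0.2},
  {"dx":0,"dy":0,"dz":0,"wx":0,"wy":0,"wz":-1,"claw":-0.2},
  {"dx":0,"dy":0,"dz":0,"wx":0,"wy":0,"wz":-1,"claw":-0.2},
  {"dx":0,"dy":0,"dz":0,"wx":0,"wy":0,"wz":-1,"claw":-0.2},
  {"dx":0,"dy":0,"dz":0,"wx":0,"wy":0,"wz":-1,"claw":-0.2},
  {"dx":0,"dy":0,"dz":0,"wx":0,"wy":0,"wz":-1,"claw":-0.2},
  {"dx":0,"dy":0,"dz":0,"wx":0,"wy":0,"wz":-1,"claw":-0.2},
  {"dx":0,"dy":0,"dz":0,"wx":0,"wy":0,"wz":-1,"claw":-0.2},
])

```text
time: 47.45
tool_pos: [0.4768, 0.0556, 0.2409]
tool_rot: [-3.14, -0.004, 2.411]
contact_force: [-0.1, -0.5, 0.1]
grip_width: 0.0511
```

>>> step_arm([
  {"dx":0,"dy":0,"dz":0,"wx":0,"wy":0,"wz":-1,"claw":-0.2},
  {"dx":0,"dy":0,"dz":0,"wx":0,"wy":0,"wz":-1,"claw":-0.2},
  {"dx":0,"dy":0,"dz":0,"wx":0,"wy":0,"wz":-1,"claw":-0.2},
  {"dx":0,"dy":0,"dz":0,"wx":0,"wy":0,"wz":-1,"claw":-0.2},
  {"dx":0,"dy":0,"dz":0,"wx":0,"wy":0,"wz":-1,"claw":-0.2},
  {"dx":0,"dy":0,"dz":0,"wx":0,"wy":0,"wz":-1,"claw":-0.2},
  {"dx":0,"dy":0,"dz":0,"wx":0,"wy":0,"wz":-1,"claw":-0.2},
  {"dx":0,"dy":0,"dz":0,"wx":0,"wy":0,"wz":-1,"claw":-0.2},
  {"dx":0,"dy":0,"dz":0,"wx":0,"wy":0,"wz":0,"claw":-0.2},
])

```text
time: 48.35
tool_pos: [0.4767, 0.0556, 0.2409]
tool_rot: [3.14, -0.004, -3.038]
contact_force: [0.2, 0.2, 0.5]
grip_width: 0.051
```

```bash

python3 - <<'E'
from h import *
t=cv2.imread('pics/top0.png')  # handle unobstructed at start
c=shot('top'); b=t.max(2)
M=np.zeros_like(b);M[258:280,308:335]=(b<60)[258:280,308:335]*255
k=max(cv2.findContours(M,cv2.RETR_EXTERNAL,1)[0],key=cv2.contourArea).reshape(-1,2)
P=onz(c,k,.132)[:,:2];r=cv2.minAreaRect((P*1000).astype(np.float32));print(r)
mid=P.mean(0); print(mid,np.degrees(np.arctan2(.075-mid[1],.603-mid[0])))
x=P[:,0].min();print('tip x',x)
t=cv2.imread('pics/top0.png'); hh=cv2.cvtColor(t,cv2.COLOR_BGR2HSV)
k=np.argwhere((b<60)[255:282,342:366])[:,::-1]+[342,255]; print('knob',onz(c,[k.mean(0)],.08))
lev(191.6); a=np.radians(11.5);go(.603-.13*np.cos(a),.075-.13*np.sin(a),.110,-168.5)
E
```

```text
((451.7655944824219, 44.242820739746094), (52.250152587890625, 28.591896057128906), 43.38873291015625)
[0.45076304 0.04614794] 10.731461553935484
tip x 0.42757717126046024
knob [[ 0.44788562 -0.03886722  0.08      ]]
[0.4765 0.0556 0.2409] [ 3.14  -0.004 -3.04 ] q [ 0.12  0.04 -0.11  1.42  0.    0.01] lev rotvec [ 0.01 -0.04 -0.97]
at [0.4765 0.0556 0.2409] yaw -174.2 tool d [  1.5  -6.4 130.9] wz -0.95
```

>>> step_arm([
  {"dx":1,"dy":-6,"dz":10,"wx":0,"wy":0,"wz":-0.85,"claw":-0.2},
  {"dx":0,"dy":0,"dz":40,"wx":0,"wy":0,"wz":0,"claw":-0.2},
  {"dx":0,"dy":0,"dz":30,"wx":0,"wy":0,"wz":0,"claw":-0.2},
  {"dx":0,"dy":0,"dz":25,"wx":0,"wy":0,"wz":0,"claw":-0.2},
  {"dx":0,"dy":0,"dz":15,"wx":0,"wy":0,"wz":0,"claw":-0.2},
  {"dx":0,"dy":0,"dz":10,"wx":0,"wy":0,"wz":0,"claw":-0.2},
  {"dx":0,"dy":0,"dz":0,"wx":0,"wy":0,"wz":0,"claw":-0.2},
  {"dx":0,"dy":0,"dz":0,"wx":0,"wy":0,"wz":0,"claw":-0.2},
])

```text
time: 49.2
tool_pos: [0.4753, 0.0497, 0.1118]
tool_rot: [3.14, -0.003, -2.95]
contact_force: [0.2, -0.2, 0.8]
grip_width: 0.0512
```

```bash

python3 -c "
from h import *
c=shot('side')
a=cv2.resize(c['img'][150:320,195:405,::-1],None,fx=3.5,fy=3.5,interpolation=2)
cv2.imwrite('pics/s4.png',a)
lev()"
```

```text
[0.4755 0.0498 0.1121] [ 3.14e+00 -2.00e-03 -2.95e+00] q [ 0.1   0.07 -0.37  1.14  0.   -0.09] lev rotvec [ 0.01 -0.02 -0.  ]
```

View pics/s4.png

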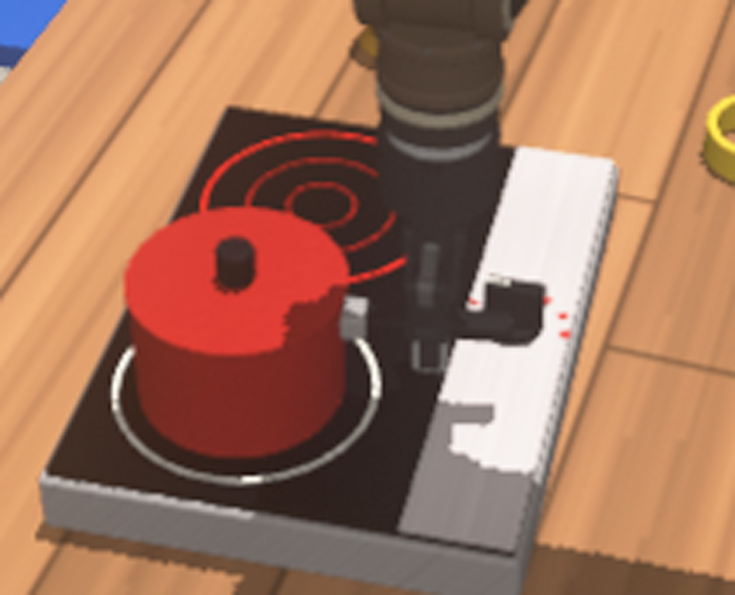

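The fingers straddle the handle. Grip.

>>> step_arm([
  {"dx":0,"dy":0,"dz":1,"wx":0,"wy":0,"wz":0,"claw":0.2},
  {"dx":0,"dy":0,"dz":0,"wx":0,"wy":0,"wz":0,"claw":0.4},
  {"dx":0,"dy":0,"dz":0,"wx":0,"wy":0,"wz":0,"claw":0.7},
  {"dx":0,"dy":0,"dz":0,"wx":0,"wy":0,"wz":0,"claw":1},
  {"dx":0,"dy":0,"dz":0,"wx":0,"wy":0,"wz":0,"claw":1},
  {"dx":0,"dy":0,"dz":0,"wx":0,"wy":0,"wz":0,"claw":1},
], force=60)

```text
time: 49.85
tool_pos: [0.4752, 0.0498, 0.111]
tool_rot: [3.14, -0.002, -2.949]
contact_force: [-1.0, -0.9, 6.1]
grip_width: 0.0186
```

```bash

python3 -c "
from h import *
lev();print(get_obs()['contact_force'],get_obs()['torque'],get_obs()['grip_width'])"
```

```text
[0.4752 0.0498 0.111 ] [ 3.140e+00 -2.000e-03 -2.949e+00] q [ 0.1   0.07 -0.37  1.14  0.   -0.09] lev rotvec [ 0.01 -0.02 -0.  ]
[-0.98217742 -0.88799069  6.07669021] [-0.09659588  0.13948594  0.14443181] 0.018585666637636066
```

>>> step_arm([
  {"dx":0.5,"dy":-4,"dz":0,"wx":0,"wy":0,"wz":0,"claw":1},
  {"dx":1,"dy":-8,"dz":0,"wx":0,"wy":0,"wz":0,"claw":1},
  {"dx":1,"dy":-10,"dz":0,"wx":0,"wy":0,"wz":0,"claw":1},
  {"dx":1,"dy":-10,"dz":0,"wx":0,"wy":0,"wz":0,"claw":1},
  {"dx":1,"dy":-10,"dz":0,"wx":0,"wy":0,"wz":0,"claw":1},
  {"dx":1,"dy":-10,"dz":0,"wx":0,"wy":0,"wz":0,"claw":1},
  {"dx":1,"dy":-10,"dz":0,"wx":0,"wy":0,"wz":0,"claw":1},
  {"dx":1,"dy":-10,"dz":0,"wx":0,"wy":0,"wz":0,"claw":1},
  {"dx":1,"dy":-8,"dz":0,"wx":0,"wy":0,"wz":0,"claw":1},
  {"dx":1,"dy":-5,"dz":0,"wx":0,"wy":0,"wz":0,"claw":1},
  {"dx":0,"dy":0,"dz":0,"wx":0,"wy":0,"wz":0,"claw":1},
])

```text
time: 50.95
tool_pos: [0.4825, -0.0351, 0.1108]
tool_rot: [3.139, -0.001, -2.949]
contact_force: [1.4, 3.4, 5.0]
grip_width: 0.0187
```

```bash
cat >> h.py <<'E'
def lidc(u0,u1):
    out=[]
    for n,box in(('top',(u0,160,u1,240)),):
        c=shot(n); h=cv2.cvtColor(c['img'],cv2.COLOR_RGB2HSV)
        m=cv2.inRange(h,(0,150,60),(5,255,255))|cv2.inRange(h,(174,150,60),(180,255,255))
        M=np.zeros_like(m);M[box[1]:box[3],box[0]:box[2]]=m[box[1]:box[3],box[0]:box[2]]
        M=cv2.morphologyEx(M,cv2.MORPH_OPEN,np.ones((5,5)))
        k=max(cv2.findContours(M,cv2.RETR_EXTERNAL,1)[0],key=cv2.contourArea).reshape(-1,2)
        P=onz(c,k,.153)[:,:2]; q=P[P[:,0]>np.median(P[:,0])]
        from scipy.optimize import least_squares
        f=least_squares(lambda p:np.hypot(*(q-p).T)-.0735,q.mean(0),loss='soft_l1',f_scale=.001)
        print('lid centre',f.x.round(4),'resid',np.abs(f.fun).mean().round(4),'pix',k.min(0),k.max(0))
    o=get_obs();print(o['contact_force'].round(1),o['torque'].round(2),o['grip_width'].round(4));lev()
E
python3 -c "
from h import *
lidc(270,425)"
```

```text
lid centre [ 0.6055 -0.0109] resid 0.0136 pix [314 169] [345 225]Traceback (most recent call last):
  File "<string>", line 3, in <module>
    lidc(270,425)
    ~~~~^^^^^^^^^
  File "h.py", line 54, in lidc
    o=get_obs();print(o['contact_force'].round(1),o['torque'].round(2),o['grip_width'].round(4));lev()
                                                                       ^^^^^^^^^^^^^^^^^^^^^
AttributeError: 'float' object has no attribute 'round'
```

>>> step_arm([
  {"dx":1,"dy":-5,"dz":0,"wx":0,"wy":0,"wz":0,"claw":1},
  {"dx":1,"dy":-10,"dz":0,"wx":0,"wy":0,"wz":0,"claw":1},
  {"dx":1,"dy":-12,"dz":0,"wx":0,"wy":0,"wz":0,"claw":1},
  {"dx":1,"dy":-12,"dz":0,"wx":0,"wy":0,"wz":0,"claw":1},
  {"dx":2,"dy":-12,"dz":0,"wx":0,"wy":0,"wz":0,"claw":1},
  {"dx":2,"dy":-12,"dz":0,"wx":0,"wy":0,"wz":0,"claw":1},
  {"dx":2,"dy":-12,"dz":0,"wx":0,"wy":0,"wz":0,"claw":1},
  {"dx":2,"dy":-12,"dz":0,"wx":0,"wy":0,"wz":0,"claw":1},
  {"dx":1,"dy":-12,"dz":0,"wx":0,"wy":0,"wz":0,"claw":1},
  {"dx":1,"dy":-10,"dz":0,"wx":0,"wy":0,"wz":0,"claw":1},
  {"dx":1,"dy":-5,"dz":0,"wx":0,"wy":0,"wz":0,"claw":1},
  {"dx":0,"dy":0,"dz":0,"wx":0,"wy":0,"wz":0,"claw":1},
])

```text
time: 52.2
tool_pos: [0.4894, -0.1499, 0.1105]
tool_rot: [3.139, -0.002, -2.949]
contact_force: [1.5, 3.2, 6.8]
grip_width: 0.0185
```

```bash
sed -i "s/o\['grip_width'\].round(4)/o['grip_width']/" h.py
python3 - <<'E'
from h import *
lidc(350,425)
c=shot('side'); im=c['img']; b=im.max(2)
cv2.imwrite('pics/s5.png',cv2.resize(im[140:300,195:405,::-1],None,fx=3.5,fy=3.5,interpolation=2))
h=cv2.cvtColor(im,cv2.COLOR_RGB2HSV)
M=np.zeros_like(b);M[150:260,200:345]=((h[:,:,1]>150)&(b>150)&((h[:,:,0]<6)|(h[:,:,0]>174)))[150:260,200:345]*255
M=cv2.morphologyEx(M,cv2.MORPH_OPEN,np.ones((5,5)))
k=max(cv2.findContours(M,cv2.RETR_EXTERNAL,1)[0],key=cv2.contourArea).reshape(-1,2);print('side red',k.min(0),k.max(0))
E
```

```text
lid centre [ 0.6158 -0.1255] resid 0.0033 pix [361 168] [415 224]
[1.  4.4 6.1] [ 0.81 -0.36  0.31] 0.018850533678529752
[ 0.4894 -0.1499  0.1106] [ 3.139e+00 -2.000e-03 -2.949e+00] q [-0.3   0.13 -0.3   1.14  0.   -0.49] lev rotvec [ 0.02 -0.02 -0.  ]
side red [258 163] [314 196]
```

View pics/s5.png

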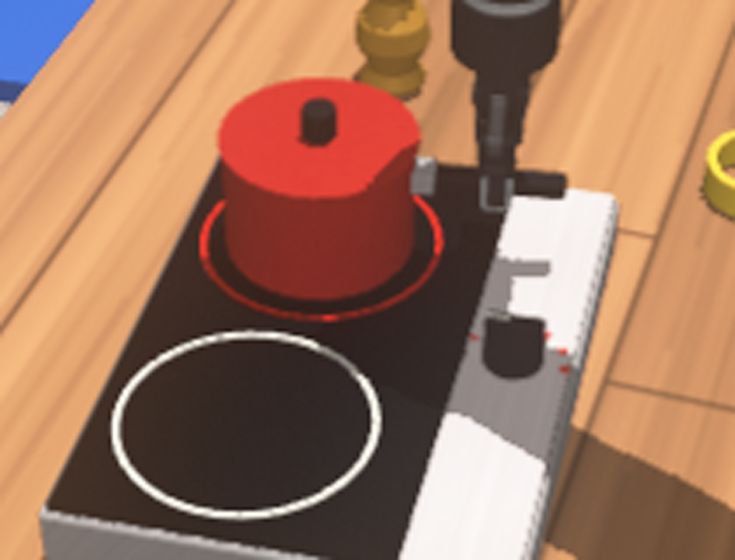

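The pot stands centred in the red ring (crop (320,240)) and the lid is on. Release, back off and locate the timer knob.

>>> step_arm([
  {"dx":0,"dy":0,"dz":0,"wx":0,"wy":0,"wz":0,"claw":0.4},
  {"dx":0,"dy":0,"dz":0,"wx":0,"wy":0,"wz":0,"claw":0},
  {"dx":0,"dy":0,"dz":0,"wx":0,"wy":0,"wz":0,"claw":-0.2},
  {"dx":0,"dy":0,"dz":0,"wx":0,"wy":0,"wz":0,"claw":-0.2},
  {"dx":0,"dy":0,"dz":-15,"wx":0,"wy":0,"wz":0,"claw":-0.2},
  {"dx":0,"dy":0,"dz":-30,"wx":0,"wy":0,"wz":0,"claw":-0.2},
  {"dx":0,"dy":0,"dz":-40,"wx":0,"wy":0,"wz":0,"claw":-0.2},
  {"dx":0,"dy":40,"dz":0,"wx":0,"wy":0,"wz":0,"claw":-0.2},
  {"dx":0,"dy":45,"dz":0,"wx":0,"wy":0,"wz":0,"claw":-0.2},
  {"dx":0,"dy":45,"dz":0,"wx":0,"wy":0,"wz":0,"claw":-0.2},
  {"dx":0,"dy":45,"dz":0,"wx":0,"wy":0,"wz":0,"claw":-0.2},
  {"dx":0,"dy":45,"dz":0,"wx":0,"wy":0,"wz":0,"claw":-0.2},
])

```text
time: 53.5
tool_pos: [0.4464, 0.0669, 0.1954]
tool_rot: [3.14, -0.004, -2.95]
contact_force: [0.5, 0.7, 1.1]
grip_width: 0.0513
```

>>> step_arm([
  {"dx":20,"dy":45,"dz":0,"wx":0,"wy":0,"wz":1,"claw":-0.2},
  {"dx":20,"dy":45,"dz":0,"wx":0,"wy":0,"wz":0.1,"claw":-0.2},
  {"dx":20,"dy":45,"dz":0,"wx":0,"wy":0,"wz":0,"claw":-0.2},
  {"dx":0,"dy":0,"dz":0,"wx":0,"wy":0,"wz":0,"claw":-0.2},
])

```text
time: 53.9
tool_pos: [0.3688, 0.1963, 0.1958]
tool_rot: [3.139, -0.004, -3.056]
contact_force: [-0.2, -0.4, 0.8]
grip_width: 0.0511
```

```bash
python3 - <<'E'
from h import *
lidc(350,425)
t=shot('top');s=shot('side')
def blob(c,box,thr=70):
    b=c['img'].max(2);x0,y0,x1,y1=box;M=np.zeros_like(b);M[y0:y1,x0:x1]=(b<thr)[y0:y1,x0:x1]*255
    k=max(cv2.findContours(M,cv2.RETR_EXTERNAL,1)[0],key=cv2.contourArea); return k.reshape(-1,2)
kt=blob(t,(335,250,375,290)); print('top blob',kt.min(0),kt.max(0),onz(t,[(kt.min(0)+kt.max(0))/2],.07))
# plate corners via white strip in top
b=t['img'].astype(int); g=(b.min(2)>110)&(b.max(2)-b.min(2)<35)
M=np.zeros(g.shape,np.uint8);M[235:300,260:445]=g[235:300,260:445]*255
M=cv2.morphologyEx(M,cv2.MORPH_CLOSE,np.ones((25,25)))
k=max(cv2.findContours(M,cv2.RETR_EXTERNAL,1)[0],key=cv2.contourArea).reshape(-1,2)
P=onz(t,k,.055)[:,:2];print('strip rect',cv2.minAreaRect((P*1000).astype(np.float32)))
A=cv2.resize(t['img'][245:295,330:380,::-1],(400,400),interpolation=2);B=cv2.resize(s['img'][205:265,310:370,::-1],(400,400),interpolation=2)
cv2.imwrite('pics/k.png',np.hstack([A,B]))
for p in[(.441,-.0395,.095),(.441,-.0395,.065)]:
    print((proj(t,p)[0]-[330,245])*8,(proj(s,p)[0]-[310,205])*400/60)
E
```

```text
lid centre [ 0.6166 -0.126 ] resid 0.0011 pix [361 168] [420 224]
[ 1.3 -0.9  0.7] [-0.03  0.01 -0.  ] 0.051168994080918594
[0.37   0.1945 0.1958] [ 3.141 -0.004 -3.058] q [ 0.48 -0.07 -0.32  1.32  0.    0.4 ] lev rotvec [ 0.01 -0.04 -0.  ]
top blob [335 250] [374 256] [[ 0.48737924 -0.04499874  0.07      ]]
strip rect ((474.4814147949219, -39.05513000488281), (145.454833984375, 413.5314025878906), 4.502514839172363)
[184.99406323 195.78329313] [225.67892844 183.5227972 ]
[176.7527423  209.86388086] [222.12487594 245.05457491]
```

View pics/k.png

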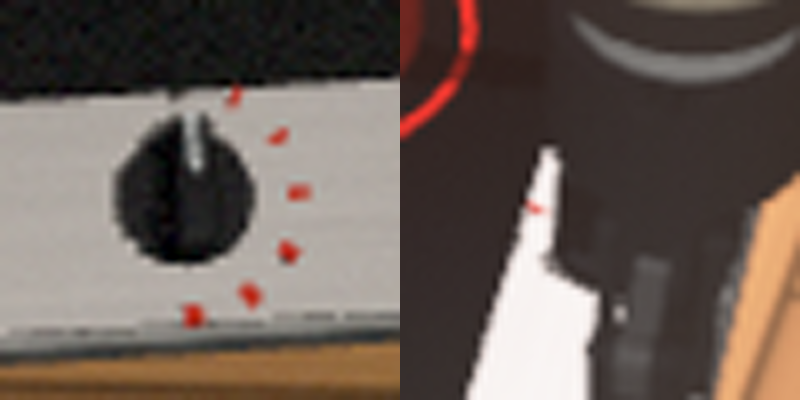

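The knob is at off, with its white line towards the plate's +x. The disc centre and red marks give the axis at about (0.445,-0.0425). Moving over it.

>>> step_arm([
  {"dx":-9,"dy":-40,"dz":0,"wx":0,"wy":0,"wz":0,"claw":-0.2},
  {"dx":-9,"dy":-40,"dz":0,"wx":0,"wy":0,"wz":0,"claw":-0.2},
  {"dx":-9,"dy":-40,"dz":0,"wx":0,"wy":0,"wz":0,"claw":-0.2},
  {"dx":-9,"dy":-40,"dz":0,"wx":0,"wy":0,"wz":0,"claw":-0.2},
  {"dx":-9,"dy":-40,"dz":0,"wx":0,"wy":0,"wz":0,"claw":-0.2},
  {"dx":-9,"dy":-42,"dz":0,"wx":0,"wy":0,"wz":0,"claw":-0.2},
  {"dx":0,"dy":0,"dz":30,"wx":0,"wy":0,"wz":0,"claw":-0.2},
  {"dx":0,"dy":0,"dz":30,"wx":0,"wy":0,"wz":0,"claw":-0.2},
  {"dx":0,"dy":0,"dz":0,"wx":0,"wy":0,"wz":0,"claw":-0.2},
  {"dx":0,"dy":0,"dz":0,"wx":0,"wy":0,"wz":0,"claw":-0.2},
])

```text
time: 55.05
tool_pos: [0.4434, -0.046, 0.1354]
tool_rot: [3.14, -0.005, -3.067]
contact_force: [0.7, 0.1, 0.1]
grip_width: 0.0512
```

```bash
python3 - <<'E'
from h import *
go(.445,-.0425,.073,-175.5); lev(-175.5)
E
```

```text
at [ 0.4434 -0.046   0.1354] yaw -175.7 tool d [-1.9  3.4 62.4] wz -0.04
[ 0.4434 -0.046   0.1354] [ 3.14  -0.005 -3.067] q [-0.1  -0.   -0.39  1.19  0.   -0.18] lev rotvec [ 0.01 -0.05 -0.04]
```

>>> step_arm([
  {"dx":-2,"dy":3.5,"dz":20,"wx":0,"wy":0,"wz":0,"claw":-0.2},
  {"dx":0,"dy":0,"dz":20,"wx":0,"wy":0,"wz":0,"claw":-0.2},
  {"dx":0,"dy":0,"dz":15,"wx":0,"wy":0,"wz":0,"claw":-0.2},
  {"dx":0,"dy":0,"dz":6,"wx":0,"wy":0,"wz":0,"claw":-0.2},
  {"dx":0,"dy":0,"dz":0,"wx":0,"wy":0,"wz":0,"claw":0.2},
  {"dx":0,"dy":0,"dz":0,"wx":0,"wy":0,"wz":0,"claw":0.5},
  {"dx":0,"dy":0,"dz":0,"wx":0,"wy":0,"wz":0,"claw":1},
  {"dx":0,"dy":0,"dz":0,"wx":0,"wy":0,"wz":0,"claw":1},
  {"dx":0,"dy":0,"dz":0,"wx":0,"wy":0,"wz":0,"claw":1},
], force=40)

```text
time: 55.95
tool_pos: [0.4462, -0.0409, 0.0757]
tool_rot: [3.14, -0.001, -3.064]
contact_force: [-0.8, 2.0, 6.8]
grip_width: 0.0131
```

```bash
python3 - <<'E'
from h import *
lev(-175.5);o=get_obs();print(o['contact_force'].round(2),o['torque'].round(2),o['grip_width'])
E
```

```text
[ 0.4462 -0.0409  0.0757] [ 3.140e+00 -1.000e-03 -3.064e+00] q [-0.09  0.03 -0.49  1.05  0.   -0.17] lev rotvec [ 0.01 -0.01 -0.01]
[-0.77  1.95  6.75] [0.29 0.26 0.04] 0.013137903177089471
```

Gripped (13 mm). Turning clockwise, first about 48°, and watching the side forces.

>>> step_arm([
  {"dx":0,"dy":0,"dz":0,"wx":0,"wy":0,"wz":0.8,"claw":1},
  {"dx":0,"dy":0,"dz":0,"wx":0,"wy":0,"wz":0.8,"claw":1},
  {"dx":0,"dy":0,"dz":0,"wx":0,"wy":0,"wz":0.8,"claw":1},
  {"dx":0,"dy":0,"dz":0,"wx":0,"wy":0,"wz":0.8,"claw":1},
  {"dx":0,"dy":0,"dz":0,"wx":0,"wy":0,"wz":0.8,"claw":1},
  {"dx":0,"dy":0,"dz":0,"wx":0,"wy":0,"wz":0.8,"claw":1},
  {"dx":0,"dy":0,"dz":0,"wx":0,"wy":0,"wz":0.8,"claw":1},
  {"dx":0,"dy":0,"dz":0,"wx":0,"wy":0,"wz":0.8,"claw":1},
  {"dx":0,"dy":0,"dz":0,"wx":0,"wy":0,"wz":0.8,"claw":1},
  {"dx":0,"dy":0,"dz":0,"wx":0,"wy":0,"wz":0.8,"claw":1},
])

```text
time: 56.95
tool_pos: [0.446, -0.0415, 0.0758]
tool_rot: [-3.14, -0.001, 2.378]
contact_force: [-2.7, -1.4, 7.3]
grip_width: 0.0128
```

```bash
python3 - <<'E'
from h import *
lev(-175.5-150);o=get_obs();print(o['contact_force'].round(2),o['torque'].round(2),o['grip_width'])
E
```

```text
[ 0.446  -0.0415  0.0758] [-3.140e+00 -1.000e-03  2.378e+00] q [-0.09  0.03 -0.49  1.05 -0.    0.67] lev rotvec [-2.000e-02  1.000e-02  1.695e+01]
[-2.69 -1.37  7.26] [-0.26  0.44 -0.01] 0.012754787559410632
```

>>> step_arm([
  {"dx":0,"dy":0,"dz":0,"wx":0,"wy":0,"wz":0.9,"claw":1},
  {"dx":0,"dy":0,"dz":0,"wx":0,"wy":0,"wz":0.9,"claw":1},
  {"dx":0,"dy":0,"dz":0,"wx":0,"wy":0,"wz":0.9,"claw":1},
  {"dx":0,"dy":0,"dz":0,"wx":0,"wy":0,"wz":0.9,"claw":1},
  {"dx":0,"dy":0,"dz":0,"wx":0,"wy":0,"wz":0.9,"claw":1},
  {"dx":0,"dy":0,"dz":0,"wx":0,"wy":0,"wz":0.9,"claw":1},
  {"dx":0,"dy":0,"dz":0,"wx":0,"wy":0,"wz":0.9,"claw":1},
  {"dx":0,"dy":0,"dz":0,"wx":0,"wy":0,"wz":0.9,"claw":1},
  {"dx":0,"dy":0,"dz":0,"wx":0,"wy":0,"wz":0.9,"claw":1},
  {"dx":0,"dy":0,"dz":0,"wx":0,"wy":0,"wz":0.9,"claw":1},
  {"dx":0,"dy":0,"dz":0,"wx":0,"wy":0,"wz":0.9,"claw":1},
])

```text
time: 58.05
tool_pos: [0.4452, -0.0417, 0.0757]
tool_rot: [-3.139, 0.002, 1.34]
contact_force: [-4.7, -1.6, 10.2]
grip_width: 0.0129
```

>>> step_arm([
  {"dx":0,"dy":0,"dz":0,"wx":0,"wy":0,"wz":0.9,"claw":1},
  {"dx":0,"dy":0,"dz":0,"wx":0,"wy":0,"wz":0.9,"claw":1},
  {"dx":0,"dy":0,"dz":0,"wx":0,"wy":0,"wz":0.9,"claw":1},
  {"dx":0,"dy":0,"dz":0,"wx":0,"wy":0,"wz":0.9,"claw":1},
  {"dx":0,"dy":0,"dz":0,"wx":0,"wy":0,"wz":0.9,"claw":1},
  {"dx":0,"dy":0,"dz":0,"wx":0,"wy":0,"wz":0.9,"claw":1},
  {"dx":0,"dy":0,"dz":0,"wx":0,"wy":0,"wz":0.9,"claw":1},
  {"dx":0,"dy":0,"dz":0,"wx":0,"wy":0,"wz":0.8,"claw":1},
  {"dx":0,"dy":0,"dz":0,"wx":0,"wy":0,"wz":0,"claw":1},
  {"dx":0,"dy":0,"dz":0,"wx":0,"wy":0,"wz":0,"claw":1},
])

```text
time: 59.05
tool_pos: [0.4447, -0.0414, 0.0757]
tool_rot: [-3.139, 0.003, 0.601]
contact_force: [-6.6, -0.8, 11.0]
grip_width: 0.0123
```

```bash
python3 - <<'E'
from h import *
lev(-175.5-150);o=get_obs();print(o['contact_force'].round(2),o['torque'].round(2),o['grip_width'])
E
```

```text
[ 0.4447 -0.0414  0.0757] [-3.139e+00  3.000e-03  6.010e-01] q [-0.09  0.03 -0.49  1.05 -0.    2.45] lev rotvec [-0.02  0.03 -0.01]
[-6.56 -0.76 11.02] [-0.15  1.37  0.04] 0.012349341160733909
```

>>> step_arm([
  {"dx":0,"dy":0,"dz":0,"wx":0,"wy":0,"wz":0,"claw":0.5},
  {"dx":0,"dy":0,"dz":0,"wx":0,"wy":0,"wz":0,"claw":0},
  {"dx":0,"dy":0,"dz":0,"wx":0,"wy":0,"wz":0,"claw":-0.2},
  {"dx":0,"dy":0,"dz":0,"wx":0,"wy":0,"wz":0,"claw":-0.2},
  {"dx":0,"dy":0,"dz":-30,"wx":0,"wy":0,"wz":0,"claw":-0.2},
  {"dx":0,"dy":0,"dz":-40,"wx":0,"wy":0,"wz":0,"claw":-0.2},
  {"dx":0,"dy":0,"dz":-40,"wx":0,"wy":0,"wz":0,"claw":-0.2},
  {"dx":20,"dy":-40,"dz":-10,"wx":0,"wy":0,"wz":-1,"claw":-0.2},
  {"dx":10,"dy":-40,"dz":0,"wx":0,"wy":0,"wz":-1,"claw":-0.2},
  {"dx":0,"dy":-45,"dz":0,"wx":0,"wy":0,"wz":-1,"claw":-0.2},
  {"dx":0,"dy":-45,"dz":0,"wx":0,"wy":0,"wz":-1,"claw":-0.2},
  {"dx":0,"dy":-40,"dz":0,"wx":0,"wy":0,"wz":-1,"claw":-0.2},
])

```text
time: 60.25
tool_pos: [0.3176, 0.1205, 0.1948]
tool_rot: [-3.137, 0.001, 1.129]
contact_force: [-0.5, 0.4, 0.8]
grip_width: 0.0514
```

>>> step_arm([
  {"dx":0,"dy":-40,"dz":0,"wx":0,"wy":0,"wz":-1,"claw":-0.2},
  {"dx":20,"dy":-40,"dz":0,"wx":0,"wy":0,"wz":-1,"claw":-0.2},
  {"dx":20,"dy":-40,"dz":0,"wx":0,"wy":0,"wz":0,"claw":-0.2},
  {"dx":0,"dy":0,"dz":0,"wx":0,"wy":0,"wz":0,"claw":-0.2},
  {"dx":0,"dy":0,"dz":0,"wx":0,"wy":0,"wz":0,"claw":-0.2},
])

```text
time: 60.75
tool_pos: [0.2169, 0.1986, 0.1955]
tool_rot: [-3.138, -0.0, 1.339]
contact_force: [-0.6, 0.3, -1.4]
grip_width: 0.0512
```

```bash
python3 - <<'E'
from h import *
lidc(350,425); print(get_obs()['time'])
t=shot('top'); s=shot('side')
A=cv2.resize(t['img'][245:295,330:380,::-1],(400,400),interpolation=2)
B=cv2.resize(s['img'][140:260,225:385,::-1],(400,300),interpolation=2);D=cv2.resize(t['img'][150:330,120:540,::-1],(400,172),interpolation=2)
R=np.zeros((480,400,3),np.uint8);R[:300]=B;R[304:476]=D
L=np.zeros((480,400,3),np.uint8);L[:400]=A
cv2.imwrite('pics/fin.png',np.hstack([L,R]))
E
```

```text
lid centre [ 0.6163 -0.1261] resid 0.0011 pix [361 168] [420 224]
[-0.5 -0.6  0.1] [-0.04 -0.01  0.01] 0.05087597586264233
[0.2177 0.198  0.1954] [-3.138 -0.     1.336] q [ 0.74 -0.31 -0.51  1.38  0.    2.54] lev rotvec [-0.03 -0.    0.  ]
60.8
```

View pics/fin.png

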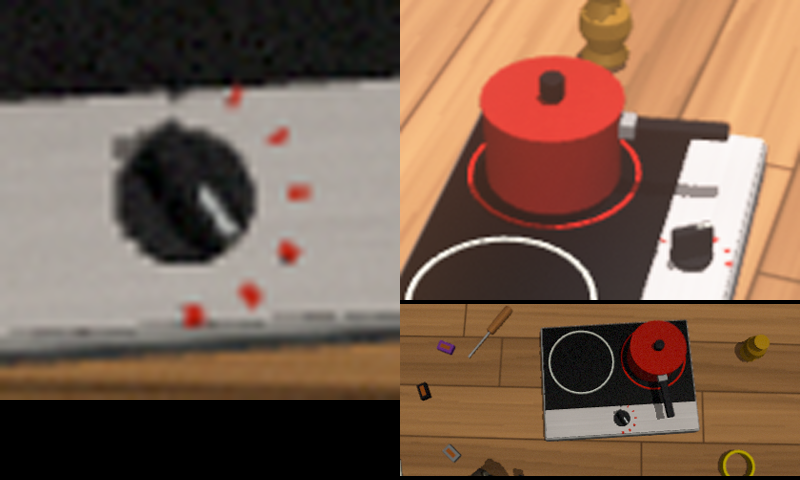

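The white line points at 144.6° in the picture, which matches the fifth red mark (145.7°). The pot stands in the red ring with its lid flat, and the arm is clear. Handing in.

```bash
python3 -c "
from rig import *
print(close_job())"
```

```text
the job is handed in; nothing more can be done
None
```

The melt is set up and handed in at about 61 s on the robot's clock; `close_job()` reports no verdict, so my own checks are all I have.

**What I did**
- I laid the lid on the clear bench and put all five orange blocks in the pot. The purple, black and grey look-alikes were left alone.
- I put the lid back, then slid the pot by its handle to the melt ring without lifting it.
- I turned the timer 150° clockwise and let go.

**Last checks**
- **Blocks:** a top view before the lid went back on showed all five low in the pot.
- **Lid and pot:** the lid looks flat in the side view. Its centre is at (0.616, -0.126), 2–4 mm from my two estimates of the melt ring's centre. I took the pot's centre from the lid.
- **Timer:** the white line points at 144.6° in the picture, matching the fifth red mark at 145.7°.
- **Bystanders:** the tape, vase and carving tool look unmoved. I did not measure their positions.

**What went wrong or disagreed**
- The last wrist joint hit its range limit once, when I had the direction of its turn backwards. The tool tilted about 10° with nothing held, and I levelled it again. Going past a joint's range is a fail condition; the joint read 3.14, right at the limit.
- Two estimates of the knob's position differed by about 5 mm. I used the one from the red marks, and the side force stayed under 7 N while turning.

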